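# Load the sample-box carriage and lock it in

### The arm

A 7-joint arm with a two-finger parallel gripper is mounted at the origin on a cart in front of the work surface, level with it; the furniture and walls round the work are solid. World frame = base frame: x ahead of the robot, y to its left, z up, the work surface at z = 0. Lengths are in m, angles in rad, forces in N, time in s.
With the tool pointing down it reaches from about 0.35 to 0.9 m from the base axis. Payload 8.1 kg.
Tool frame: the origin (TCP) lies midway between the tips of the shut fingers; the grasp point (between the pads) lies 19 mm behind it; z points along the fingers, y is the direction in which the jaws open and shut (so a half turn about z gives the same grasp; the last joint's range is limited). The gripper opens to 85 mm and grips with 20 to 120 N. Pads are 22 mm wide; open, the fingers measure 114 mm over their backs; the gripper's body (76 mm by 85 mm) begins 54 mm behind the grasp point. The pads swing forward as they close: fully open they stand 13 mm farther back than shut.
Start: joints at [1.157, 0.434, 0.025, 1.573, -0.012, 1.134, -0.075], TCP at [0.191, -0.595, 0.231] pointing down, gripper open.
Joint ranges: [-2.62, 2.62], [-0.44, 2.09], [-1.27, 1.32], [0.08, 2.57], [-1.32, 4.46], [0.12, 2], [-2.74, 2.74]. Speed limits (rad/s): [2.22, 2.22, 3.01, 3.01, 3.14, 3.14, 3.14].

### API

Orientations are given as a rotation vector (axis times angle).
In Python, from workcell import manip, eyes gives the robot as it stands.
- The arm moves only by the tool move_arm, never from a script. Its argument "series" is a list of rows, each an object with "linear": the shift along the tool's x, y, z in m, a list of three; "yaw": the turn about the tool's z in degrees. In form: [{"linear": [dx, dy, dz], "yaw": yaw}, ...]. A call has 1 to 12 rows; each row shifts and turns the pose as measured when the row begins, along the tool's axes as they then stand; what a row does not reach is not made up. A row lasts 1/8 s, in which the tool goes at most 62.5 mm and 10.7 degrees, less where a joint would pass 70% of its speed; a pose out of reach is approached as far as the arm can. A call is refused whole if a number of a shift passes 0.0625 or a number of a turn 10.7, either way. A call with a gripper value outside its range is refused whole. "grip" is the opening, from 0 (shut) to 1 (fully open), set as the call begins (left out, the last holds). The fingers move at their own pace and stop on an object; "grip_force" is the grip in N (left out, the last holds). Time passes only in rows, so rows that do not move let the fingers close. It gives the time, the measured TCP pose, the force and the opening at its end, in the units of the state.
- manip.state(): the state, without advancing time (a new reading comes with each control period).
- eyes.snapshot(name): name is "scene" or "top" or "wrist"; returns a dict with "color" (400x640x3 uint8, blue, green, red), "range_z" (400x640 float32, m along the optical axis (not along the pixel's ray), 0 where there is no reading), "K" (3x3 intrinsics, pixels), "D" ([k1, k2, p1, p2, k3] as OpenCV has them; the pictures are not rectified), "extrinsics" (4x4, takes a point from world to camera coordinates). Camera axes: x right, y down, z forward; pixel columns grow to the right and rows downward; lengths in m; the calibration is good to about 2 mm. A picture is of the moment at which its call begins.
- manip.finish_job(): hands the job in, once; it reports no verdict.
The state is a dict: "time_s": time; "joint_pos": joint angles; "qd": joint speeds; "tau": joint torques, N m; "ee_pos": TCP position; "eef_rot": TCP orientation; "wrist_force": force on the tool from outside, world axes, zero at the start; "wrist_torque": the same for the moment, N m; "opening": finger opening in m.
Only numpy, scipy, OpenCV 4.12 (cv2) and the standard library are available. Lean on these libraries where they do the work, as an engineer would, in place of code of your own. Each camera call takes 0.05 s, during which the arm holds its last target.

### The job

Load this sample-box reader: turn the red lever off the track, pull the carriage fully out by its orange handle, and stack all the flat square sample boxes lying on the bench squarely into one neat pile on the carriage's marked pad, lying flat (either face up), all edges in line with the corner marks. Only then push the carriage fully home and turn the red lever right back across the track to lock it. Leave the pile square, and do not knock over the flask.

Things in the scene. Friction and masses are not known exactly. Their poses are not given: they have to be found in the camera images.
- station: Fixed base of the reader: grey slab 12 mm thick with a track along its x axis. Origin on the worktop beneath the pad's centre when the carriage is home; +x is the push-home direction (away from the robot, turned by a few degrees), z up. The slab spans x -212 to +73, y -58 to +58 mm, with an apron for the lever at x -212 to -62, y -138 to -53 mm. A white reader housing 46 mm high stands at x +87 to +127, y -50 to +50 mm.
- pad (a point): Centre of the black marked pad on top of the carriage plate (plate 160 x 112 mm, top 23 mm above the worktop); moves with the carriage; axes parallel to the station's. Four yellow corner marks frame a rectangle 66 by 66 mm: a box belongs there with its edges parallel to the pad's x and y axes (any quarter turn).
- handle (a point): Centre of the top of the carriage's orange handle post, 24 x 24 mm square (sides parallel to the station's axes), its top 73 mm above the worktop, rising 50 mm above the carriage plate; it stands 105 mm from the pad's centre on the robot's side (-x). It may be pinched or pushed; about 2 N of friction to move plus 6 N per m/s; it stays where it is left.
- carriage (a joint): Carriage slide: 0 = fully home, 0.09 m = pulled fully out along the station's -x (towards the robot). Starts home. The closed lever bars it: it can come out only with the lever turned away.
- lever (a joint): Red flat lever, 125 mm long, 14 mm wide, its flat bar 29 to 39 mm above the worktop, on a vertical hinge: 0 = locked, lying along the station's +y across the track close behind (on the robot's side of) the handle post of the home carriage; grows to 1.57 (open), pointing along the station's -x, clear of the track. Friction 0.08 N m; stays where it is left.
- lever_knob (a point): Centre of the top of the lever's upright round knob, 18 mm in diameter, 38 mm tall, its top 77 mm above the worktop; 50 mm from the hinge axis; moves with the lever.
- lever_axis (a point): Point on the lever's hinge axis at the knob's top height; fixed to the station at x -132, y -110 mm.
- box_blue: Blue flat closed square sample box, a plain brick 66 by 66 mm and 20 mm tall (z; edges along its x and y), pale paper panel on the lid, about 0.08 kg; origin at its middle (10 mm above whatever it lies flat on). Either face may be up. May be absent (None).
- box_yellow: Yellow flat closed square sample box, a plain brick 66 by 66 mm and 20 mm tall (z; edges along its x and y), pale paper panel on the lid, about 0.08 kg; origin at its middle (10 mm above whatever it lies flat on). Either face may be up. May be absent (None).
- box_green: Green flat closed square sample box, a plain brick 66 by 66 mm and 20 mm tall (z; edges along its x and y), pale paper panel on the lid, about 0.08 kg; origin at its middle (10 mm above whatever it lies flat on). Either face may be up. May be absent (None).
- box_red: Red flat closed square sample box, a plain brick 66 by 66 mm and 20 mm tall (z; edges along its x and y), pale paper panel on the lid, about 0.08 kg; origin at its middle (10 mm above whatever it lies flat on). Either face may be up. May be absent (None).
- box_white: White flat closed square sample box, a plain brick 66 by 66 mm and 20 mm tall (z; edges along its x and y), pale paper panel on the lid, about 0.08 kg; origin at its middle (10 mm above whatever it lies flat on). Either face may be up. May be absent (None).
- box_grey: Grey flat closed square sample box, a plain brick 66 by 66 mm and 20 mm tall (z; edges along its x and y), pale paper panel on the lid, about 0.08 kg; origin at its middle (10 mm above whatever it lies flat on). Either face may be up. May be absent (None).
- flask: Conical glass flask, 67 mm across, 114 mm tall, standing loose on the worktop to the left of the station; leave it standing. Origin at the centre of its underside.
Not all that is in view belongs to the job. Leave any turquoise look-alike of the box_white alone. Leave any turquoise look-alike of the box_grey alone.

How it is judged:
On the way, in this order (a step that is already met when the one before it is completed fails the run):
1. the lever is open and the carriage is pulled fully out (value of joint lever above 1.2 rad and value of joint carriage above 0.082 m), for 0.2 s.
2. with the carriage out, all boxes lie in one square pile on the pad (horizontal distance between each of box_blue, box_yellow, box_green, box_red, box_white, box_grey and pad below 0.008 m and (angle between the x axis of box_blue and the y axis of pad, either way round below 0.14 rad or angle between the x axis of box_blue and the x axis of pad, either way round below 0.14 rad) and angle between the z axis of each of box_blue, box_yellow, box_green, box_red, box_white, box_grey and the z axis of pad, either way round below 0.1 rad and z of box_blue in the frame of pad between 0.006 and 0.118 m and (angle between the x axis of box_yellow and the y axis of pad, either way round below 0.14 rad or angle between the x axis of box_yellow and the x axis of pad, either way round below 0.14 rad) and z of box_yellow in the frame of pad between 0.006 and 0.118 m and (angle between the x axis of box_green and the y axis of pad, either way round below 0.14 rad or angle between the x axis of box_green and the x axis of pad, either way round below 0.14 rad) and z of box_green in the frame of pad between 0.006 and 0.118 m and (angle between the x axis of box_red and the y axis of pad, either way round below 0.14 rad or angle between the x axis of box_red and the x axis of pad, either way round below 0.14 rad) and z of box_red in the frame of pad between 0.006 and 0.118 m and (angle between the x axis of box_white and the y axis of pad, either way round below 0.14 rad or angle between the x axis of box_white and the x axis of pad, either way round below 0.14 rad) and z of box_white in the frame of pad between 0.006 and 0.118 m and (angle between the x axis of box_grey and the y axis of pad, either way round below 0.14 rad or angle between the x axis of box_grey and the x axis of pad, either way round below 0.14 rad) and z of box_grey in the frame of pad between 0.006 and 0.118 m and linear speed of each of box_blue, box_yellow, box_green, box_red, box_white, box_grey below 0.02 m/s and value of joint carriage above 0.07 m), for 0.3 s.
3. the carriage is pushed home (value of joint carriage below 0.006 m), for 0.2 s.
4. the lever is turned across the track and locks the carriage (value of joint carriage below 0.006 m and value of joint lever below 0.12 rad), for 0.2 s.
At the end, for the whole second after the job is handed in: every box present lies flat in the pile, its centre within 8 mm of the pad's centre seen from above and its edges within 0.14 rad of the pad's axes, at rest; the carriage is within 6 mm of home; the lever is within 0.12 rad of locked (all of step 4 and horizontal distance between each of box_blue, box_yellow, box_green, box_red, box_white, box_grey and pad below 0.008 m and (angle between the x axis of box_blue and the y axis of pad, either way round below 0.14 rad or angle between the x axis of box_blue and the x axis of pad, either way round below 0.14 rad) and angle between the z axis of each of box_blue, box_yellow, box_green, box_red, box_white, box_grey and the z axis of pad, either way round below 0.1 rad and z of box_blue in the frame of pad between 0.006 and 0.118 m and (angle between the x axis of box_yellow and the y axis of pad, either way round below 0.14 rad or angle between the x axis of box_yellow and the x axis of pad, either way round below 0.14 rad) and z of box_yellow in the frame of pad between 0.006 and 0.118 m and (angle between the x axis of box_green and the y axis of pad, either way round below 0.14 rad or angle between the x axis of box_green and the x axis of pad, either way round below 0.14 rad) and z of box_green in the frame of pad between 0.006 and 0.118 m and (angle between the x axis of box_red and the y axis of pad, either way round below 0.14 rad or angle between the x axis of box_red and the x axis of pad, either way round below 0.14 rad) and z of box_red in the frame of pad between 0.006 and 0.118 m and (angle between the x axis of box_white and the y axis of pad, either way round below 0.14 rad or angle between the x axis of box_white and the x axis of pad, either way round below 0.14 rad) and z of box_white in the frame of pad between 0.006 and 0.118 m and (angle between the x axis of box_grey and the y axis of pad, either way round below 0.14 rad or angle between the x axis of box_grey and the x axis of pad, either way round below 0.14 rad) and z of box_grey in the frame of pad between 0.006 and 0.118 m and linear speed of each of box_blue, box_yellow, box_green, box_red, box_white, box_grey below 0.02 m/s); the robot touches nothing.
It fails at once if the flask is knocked over (angle between flask's own z axis and vertical above 0.5 rad).
Of box_blue, box_yellow, box_green, box_red, box_white, box_grey only 4 to 6 are there at a start; the rules pass over those that are not, and their reading is None.
At some moment in a run one of box_blue, box_yellow, box_green, box_red, box_white, box_grey may be knocked a few centimetres aside while the robot is not near it.
Once in a run the grip may slacken for a moment while it holds something.
It also fails if it takes over 210 s, if anything falls off the work surface, if the arm or the gripper's body presses on something with over 40 N, if the wrist force passes 120 N, or if a joint passes its speed limit or range.

## Working session

There is one attempt and no reset: what is moved stays moved. The work goes in short steps, Python scripts to look and compute and a tool call to move; the robot and the scene stay as the last step left them, time stands still between calls to the robot, and variables do not carry over. Pictures are saved under pics/ and viewed, and the job is handed in when it is done.

Besides the shell and the picture viewer there is one more tool, called after "Call:" as a command line: name --argument value ..., lists and objects as JSON in quotes. move_arm: Moves the arm, as the interface text tells. Its arguments: {"type":"object","properties":{"series":{"type":"array","items":{"type":"object","properties":{"linear":{"type":"array","items":{"type":"number"}},"yaw":{"type":"number"}}}},"grip":{"type":"number"},"grip_force":{"type":"number"}},"required":["series"]}

```bash
ls; mkdir -p pics
python3 - <<'E'
from workcell import manip, eyes
import cv2,numpy as np
print(manip.state())
for n in ["scene","top","wrist"]:
    s=eyes.snapshot(n); cv2.imwrite(f"pics/{n}0.png",s["color"]); print(n,s["K"].tolist(),s["D"],s["extrinsics"].tolist())
E
```

```text
pics
{'time_s': 0.0, 'joint_pos': array([ 1.15737422,  0.43521451,  0.0249677 ,  1.57407163, -0.01159305,
        1.13402998, -0.07507983]), 'qd': array([ 5.79603932e-04, -2.86891245e-04,  2.14698016e-04,  1.67535875e-03,
       -9.33473615e-04, -2.43507738e-05,  5.02805495e-04]), 'tau': array([-4.81547922e-04, -6.70468140e+01,  1.02469817e+00, -3.16207445e+01,
        1.54397433e-02,  1.26049426e-02,  7.83039809e-06]), 'ee_pos': array([ 0.19094399, -0.59458961,  0.23054104]), 'eef_rot': array([-3.10222859e+00, -4.85973790e-01,  6.09880262e-04]), 'wrist_force': array([ 0.74545322, -0.61720717,  0.17040555]), 'wrist_torque': array([ 0.07994441, -0.00517691, -0.02098324]), 'opening': 0.08509906188814068}
scene [[417.6620796191735, 0.0, 321.64233399402775], [0.0, 417.6620796191735, 199.505753165792], [0.0, 0.0, 1.0]] [-0.08156117  0.          0.          0.          0.        ] [[-0.4836964985155478, -0.8751574784371573, 0.011708341441680502, 0.2768177988751904], [-0.5447747260899195, 0.2905711085881765, -0.7866313804238242, 0.35744109644737676], [0.6850242295988164, -0.3868692528353145
[... 282 characters left out ...]
 -0.019632923953348605, 0.007936060186554954], [-0.9824232375466718, -0.013683453138865789, -0.18616483405442633, 0.5623884264772472], [0.18583132099646915, 0.022572489410282073, -0.9823223518064372, 1.133301137622769], [0.0, 0.0, 0.0, 1.0]]
wrist [[326.4620276473849, 0.0, 321.7141093351124], [0.0, 326.4620276473849, 194.3235697288658], [0.0, 0.0, 1.0]] [-0.03604214  0.          0.          0.          0.        ] [[0.30542868036889664, -0.952212816596707, -0.002018196492553665, -0.6239233813952959], [-0.9002206963787353, -0.28944134487825657, 0.3253097073351077, -0.042745186933257746], [-0.3103482221948463, -0.09754209237059804, -0.945605372867808, 0.3808429903738473], [0.0, 0.0, 0.0, 1.0]]
```

View pics/top0.png

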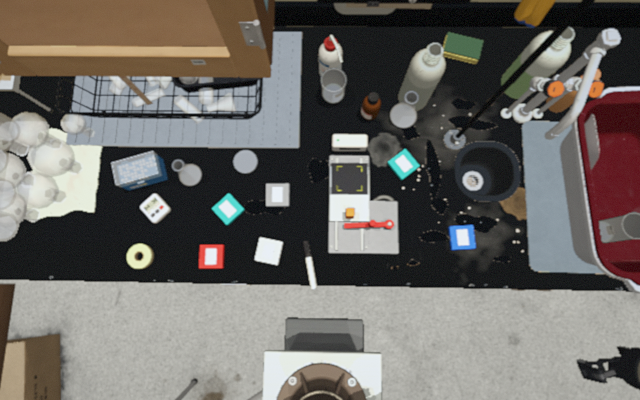

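View pics/scene0.png

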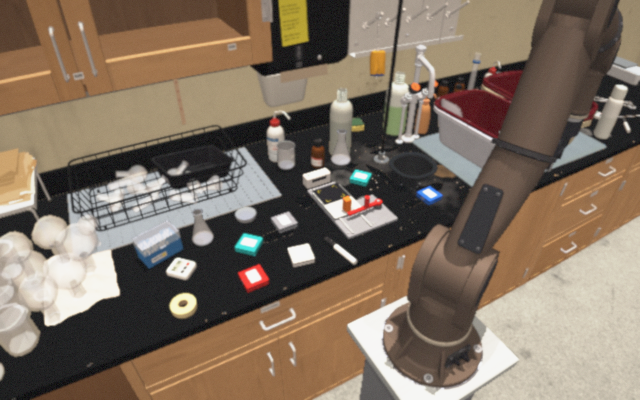

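```bash
cat > h.py <<'E'
from workcell import manip, eyes
import cv2,numpy as np
from scipy.spatial.transform import Rotation as R
def snap(n,save=None):
    s=eyes.snapshot(n)
    if save: cv2.imwrite(f"pics/{save}.png",s["color"])
    return s
def ray(s,uv,z):
    "pixels -> world on plane z"
    uv=np.asarray(uv,float).reshape(-1,1,2)
    n=cv2.undistortPoints(uv,s["K"],np.array(s["D"])).reshape(-1,2)
    E=np.array(s["extrinsics"]);Rm=E[:3,:3];t=E[:3,3]
    c=-Rm.T@t; d=np.c_[n,np.ones(len(n))]@Rm
    k=(z-c[2])/d[:,2]
    return c+d*k[:,None]
def proj(s,P):
    E=np.array(s["extrinsics"])
    r,_=cv2.Rodrigues(E[:3,:3])
    return cv2.projectPoints(np.asarray(P,float).reshape(-1,1,3),r,E[:3,3],s["K"],np.array(s["D"]))[0].reshape(-1,2)
def depthpt(s,u,v):
    z=s["range_z"][int(round(v)),int(round(u))]
    n=cv2.undistortPoints(np.array([[[u,v]]],float),s["K"],np.array(s["D"])).reshape(2)
    E=np.array(s["extrinsics"])
    return E[:3,:3].T@(np.array([n[0]*z,n[1]*z,z])-E[:3,3])
def tool():
    st=manip.state(); M=R.from_rotvec(st["eef_rot"]).as_matrix()
    return np.array(st["ee_pos"]),M,st
def togo(target,yaxis=None):
    """delta in tool axes to world target; yaw to align tool y to angle (rad, world) mod pi"""
    p,M,st=tool(); d=M.T@(np.array(target)-p)
    out=[d.round(4)]
    print("tcp",p.round(4),"y-ang",round(np.degrees(np.arctan2(M[1,1],M[0,1])),2),"zax",M[:,2].round(3),"F",st["wrist_force"].round(1),"open",round(st["opening"],4),"t",round(st["time_s"],2))
    print("tool delta",d.round(4))
    if yaxis is not None:
        a=np.arctan2(M[1,1],M[0,1]); e=(yaxis-a+np.pi/2)%np.pi-np.pi/2
        print("yaw deg (about tool z, down):",round(-np.degrees(e),2))
E
python3 - <<'E'
from h import *
s=snap("top");i=s["color"]
c=np.hstack([cv2.resize(i[140:300,180:320],None,fx=2.8,fy=2.8,interpolation=3),cv2.resize(i[140:300,320:440],None,fx=2.8,fy=2.8,interpolation=3)])
cv2.imwrite("pics/crop1.png",c)
c=np.hstack([cv2.resize(i[y-20:y+20,x-20:x+20],(260,260),interpolation=3) for x,y in [(211,257),(269,250),(277,195)]])
c2=np.hstack([cv2.resize(i[y-20:y+20,x-20:x+20],(260,260),interpolation=3) for x,y in [(462,237),(228,209),(403,164)]])
cv2.imwrite("pics/crop2.png",np.vstack([c,c2]))
for n,u in dict(red=(211,257),white=(269,250),grey=(277,195),blue=(462,237),handle=(349,213),knob=(365,224),hinge=(389,224),pad=(350,178)).items():
    print(n,ray(s,u,.02)[0].round(3),depthpt(s,*u).round(3))
E
```

```text
red [0.401 0.313 0.02 ] [0.401 0.312 0.025]
white [0.423 0.152 0.02 ] [0.423 0.151 0.021]
grey [0.58  0.135 0.02 ] [0.58  0.135 0.018]
blue [ 0.468 -0.386  0.02 ] [ 0.467 -0.385  0.022]
handle [ 0.531 -0.071  0.02 ] [ 0.522 -0.069  0.074]
knob [ 0.5   -0.117  0.02 ] [ 0.498 -0.115  0.038]
hinge [ 0.501 -0.184  0.02 ] [ 0.498 -0.181  0.043]
pad [ 0.633 -0.074  0.02 ] [ 0.632 -0.074  0.022]
```

View pics/crop1.png

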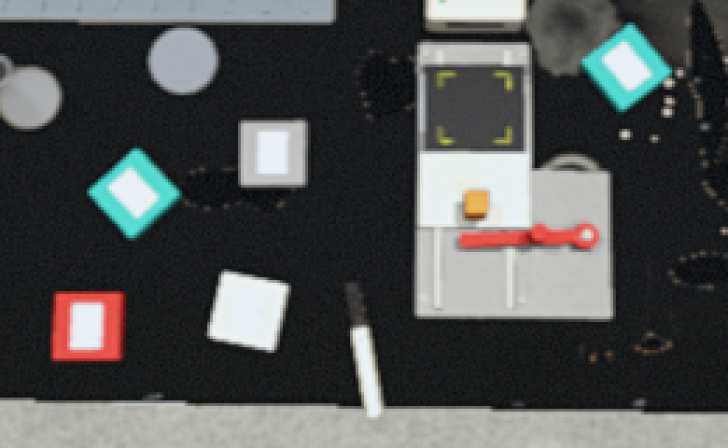

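View pics/crop2.png

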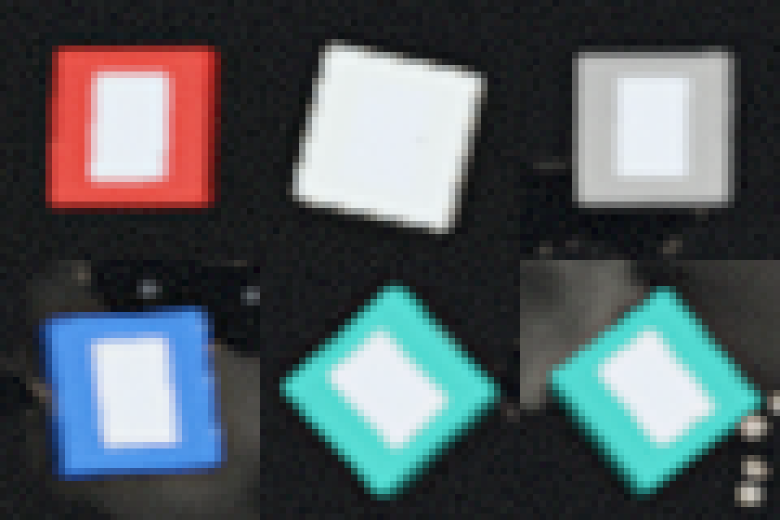

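```bash
cat >> h.py <<'E'
def blobs(mask,minA=20):
    n,l,st,c=cv2.connectedComponentsWithStats(mask.astype(np.uint8)); return [(st[i],c[i],l==i) for i in range(1,n) if st[i][4]>=minA]
def hsv(s): return cv2.cvtColor(s["color"],cv2.COLOR_BGR2HSV)
def boxpose(s,roi,ztop,fn,pr=True,minA=60):
    """roi x0,y0,x1,y1; fn(hsv)->mask; largest contour minAreaRect of world pts at ztop"""
    h=hsv(s); m=np.zeros(h.shape[:2],np.uint8); x0,y0,x1,y1=roi
    m[y0:y1,x0:x1]=fn(h)[y0:y1,x0:x1]
    cs,_=cv2.findContours(m,cv2.RETR_EXTERNAL,cv2.CHAIN_APPROX_NONE)
    c=max(cs,key=cv2.contourArea)
    W=ray(s,c.reshape(-1,2),ztop)[:,:2]
    (cx,cy),(w,hh),a=cv2.minAreaRect((W*1000).astype(np.float32))
    a=(a+45)%90-45
    return cx/1000,cy/1000,w,hh,a
def chroma(lo,hi,smin=90,vmin=60):
    def f(h):
        H,S,V=h[...,0],h[...,1],h[...,2]
        k=((H>=lo)&(H<=hi)) if lo<=hi else ((H>=lo)|(H<=hi))
        return k&(S>=smin)&(V>=vmin)
    return f
def bright(v): return lambda h:(h[...,2]>v)
E
python3 - <<'E'
from h import *
for n in ["top","scene"]:
    s=snap(n); h=hsv(s)
    uv=proj(s,[[.633,-.074,.023],[.522,-.069,.073],[.498,-.12,.077]]);print(n,uv.round(0).tolist())
    m=chroma(22,36,90,90)(h); u0=uv[0]
    B=[b for b in blobs(m,3) if np.hypot(*(b[1]-u0))<40]
    for b in B: print(b[0].tolist(),b[1].round(1),ray(s,b[1],.023)[0].round(4))
    ys=np.vstack([np.argwhere(b[2])[:,::-1] for b in B])
    W=ray(s,ys,.023)[:,:2]; r=cv2.minAreaRect((W*1000).astype(np.float32)); print("marks rect",r)
    for z in (.073,):
        print("handle", [ (b[0].tolist(),ray(s,b[1],z)[0].round(4)) for b in blobs(chroma(8,20,150,100)(h),8) if np.hypot(*(b[1]-uv[1]))<30])
    print("redlever",[ (b[0].tolist(),b[1].round(1),ray(s,b[1],.039)[0].round(4)) for b in blobs(chroma(172,6,130,80)(h),20) if np.hypot(*(b[1]-uv[2]))<60])
s=snap("top")
print("red",boxpose(s,(185,230,235,285),.02,chroma(170,10)) )
print("blue",boxpose(s,(440,215,485,260),.02,chroma(100,125)) )
print("white",boxpose(s,(248,225,292,275),.02,bright(110)) )
print("grey",boxpose(s,(258,175,298,215),.02,bright(100)) )
c=s["color"][190:245,320:405]; cv2.imwrite("pics/c3.png",cv2.resize(c,None,fx=9,fy=9,interpolation=3))
E
```

```text
top [[350.0, 178.0], [349.0, 213.0], [368.0, 222.0]]
[336, 165, 7, 6, 23] [338.3 166.9] [ 0.6645 -0.0399  0.023 ]
[356, 165, 7, 7, 23] [360.  167.7] [ 0.663  -0.1024  0.023 ]
[356, 185, 7, 7, 19] [360.4 188.7] [ 0.6009 -0.1034  0.023 ]
[336, 186, 6, 6, 19] [337.9 188.9] [ 0.5994 -0.0395  0.023 ]
marks rect ((632.1409912109375, -71.04811096191406), (76.83714294433594, 74.85598754882812), 0.5578208565711975)
handle [([346, 209, 8, 9, 63], array([ 0.5229, -0.07  ,  0.073 ]))]
redlever [([344, 220, 50, 9, 242], array([368.9, 224.5]), array([ 0.4963, -0.1257,  0.039 ]))]
scene [[332.0, 192.0], [348.0, 198.0], [365.0, 197.0]]
[331, 185, 4, 2, 6] [332.5 185.5] [ 0.6651 -0.0961  0.023 ]
[317, 190, 4, 4, 11] [318.2 191.1] [ 0.6599 -0.034   0.023 ]
[341, 193, 4, 5, 11] [342.5 194.7] [ 0.6008 -0.0995  0.023 ]
[326, 199, 5, 4, 11] [327.5 200.5] [ 0.5972 -0.0369  0.023 ]
marks rect ((629.9605712890625, -67.14022827148438), (76.89920043945312, 77.4810791015625), 1.4115560054779053)
handle [([343, 195, 8, 17, 95], array([ 0.5017, -0.0525,  0.073 ]))]
redlever [([347, 194, 36, 21, 186], array([366.1, 204.9]), array([ 0.4976, -0.1292,  0.039 ]))]
red (0.4037528076171875, 0.3135145874023437, 66.6690902709961, 74.37566375732422, 0.9699728488922119)
blue (0.4679631042480469, -0.3856602783203125, 71.41873168945312, 74.19023132324219, 3.452282667160034)
white (0.4213018798828125, 0.15392655944824218, 70.69034576416016, 69.75148010253906, -10.587120056152344)
grey (0.5816337280273437, 0.13465789794921876, 67.2409896850586, 69.13816833496094, 0.8152151703834534)
```

View pics/c3.png

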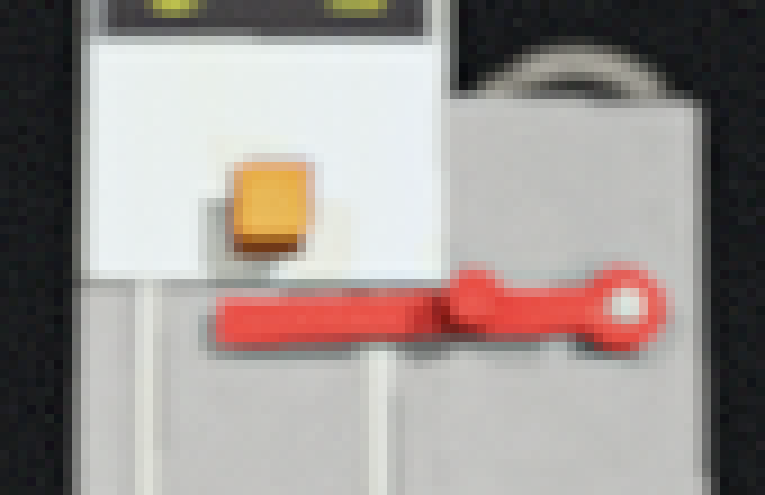

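Run:
```python
from h import *
s=snap("top"); g=cv2.cvtColor(s["color"],cv2.COLOR_BGR2GRAY).astype(float)
def edge(rows,x0,x1,z,name,vert=True):
    P=[]
    for r in rows:
        l=g[r,x0:x1] if vert else g[x0:x1,r]
        d=np.abs(np.diff(l)); k=d.argmax(); w=d[max(0,k-1):k+2]; o=(w*np.arange(max(0,k-1),max(0,k-1)+len(w))).sum()/w.sum()
        q=x0+o+.5
        P.append((q,r) if vert else (r,q))
    W=ray(s,P,z)[:,:2]
    i=0 if vert else 1
    p=np.polyfit(W[:,i],W[:,1-i],1); res=W[:,1-i]-np.polyval(p,W[:,i])
    ok=abs(res)<2*np.std(res)+1e-4; p=np.polyfit(W[ok,i],W[ok,1-i],1)
    print(name,"slope deg",np.degrees(np.arctan(p[0])).round(2),"mid",W[ok].mean(0).round(4),"std",res.std().round(4))
edge(range(165,248),322,335,.012,"left slab (station x dir)")
edge(range(206,250),392,404,.012,"right apron (x dir)")
edge(range(333,396),246,260,.012,"front (y dir)",False)
edge(range(333,366),130,148,.046,"housing top far",False)
for n,u,z in [("hinge",(389.2,224),.043),("hingetop39",(389.2,224),.039),("knob",(372.7,222.6),.077),("handle",(350,212),.073)]:
    print(n,ray(s,u,z)[0].round(4))
```

```text
left slab (station x dir) slope deg -0.02 mid [ 0.5493 -0.0126] std 0.0006
right apron (x dir) slope deg 0.63 mid [ 0.4936 -0.2099] std 0.0005
front (y dir) slope deg -0.43 mid [ 0.4189 -0.1142] std 0.0002
housing top far slope deg 0.23 mid [ 0.7578 -0.0706] std 0.0003
hinge [ 0.4981 -0.1811  0.043 ]
hingetop39 [ 0.4986 -0.1817  0.039 ]
knob [ 0.4967 -0.1321  0.077 ]
handle [ 0.5252 -0.0714  0.073 ]
```

Run:
```python
from h import *
p,M,st=tool(); print(M.round(3))
togo([.4995,-.132,.2],0)
```

```text
[[ 0.952  0.306 -0.   ]
 [ 0.306 -0.952  0.   ]
 [-0.    -0.    -1.   ]]
tcp [ 0.1911 -0.595   0.2312] y-ang -72.2 zax [-0.  0. -1.] F [ 0.5  0.7 -1. ] open 0.0855 t 0.4
tool delta [ 0.4352 -0.3466  0.0313]
yaw deg (about tool z, down): -72.2
```

Call:
move_arm --series '[{"linear": [0, 0, 0], "yaw": 9}, {"linear": [0, 0, 0], "yaw": 8.8}, {"linear": [0.04, -0.06, 0], "yaw": 0}, {"linear": [0.04, -0.06, 0], "yaw": 0}, {"linear": [0.04, -0.06, 0], "yaw": 0}, {"linear": [0.04, -0.06, 0], "yaw": 0}, {"linear": [0.04, -0.06, 0], "yaw": 0}, {"linear": [0.04, -0.06, 0], "yaw": 0}, {"linear": [0.04, -0.06, 0], "yaw": 0}, {"linear": [0, 0, 0], "yaw": 0}]' --grip 0.5

```text
time_s: 1.65
ee_pos: [0.4427, -0.2279, 0.2312]
eef_rot: [3.139, -0.019, 0.005]
wrist_force: [-1.2, -1.4, -0.7]
opening: 0.0429
```

Run:
```python
from h import *
togo([.4995,-.132,.12],np.pi/2)
```

```text
tcp [ 0.4427 -0.2279  0.2312] y-ang -90.68 zax [ 0.003 -0.003 -1.   ] F [-1.2 -1.4 -0.7] open 0.0429 t 1.65
tool delta [ 0.0552 -0.0968  0.1111]
yaw deg (about tool z, down): -0.68
```

Call:
move_arm --series '[{"linear": [0.03, -0.05, 0.04], "yaw": -0.7}, {"linear": [0.025, -0.047, 0.04], "yaw": 0}, {"linear": [0, 0, 0.02], "yaw": 0}, {"linear": [0, 0, 0], "yaw": 0}]'

```text
time_s: 2.15
ee_pos: [0.4948, -0.1422, 0.1374]
eef_rot: [3.136, -0.003, 0.011]
wrist_force: [-0.7, -0.7, -0.5]
opening: 0.0428
```

Run:
```python
from h import *
s=snap("top"); cv2.imwrite("pics/t1.png",cv2.resize(s["color"][120:300,260:480],None,fx=3.4,fy=3.4,interpolation=3))
s=snap("wrist","w1")
togo([.4995,-.132,.048],np.pi/2)
```

```text
tcp [ 0.4959 -0.1425  0.1391] y-ang -90.14 zax [ 0.01  -0.006 -1.   ] F [0.1 0.5 0.7] open 0.0422 t 2.25
tool delta [ 0.0027 -0.011   0.091 ]
yaw deg (about tool z, down): -0.14
```

View pics/w1.png

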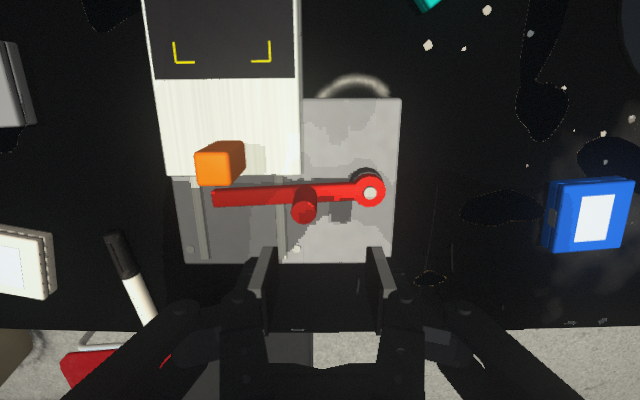

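Run:
```python
from h import *
s=snap("wrist")
for n,u,z in [("knob",(304,212),.077),("hinge",(370,193),.043),("handle",(209,170),.073),("marks",(183,61),.023),("marks",(262,60),.023)]: print(n,ray(s,u,z).round(4))
print(proj(s,[[.4995,-.132,.077],[.4995,-.182,.043]]))
c=s["color"][120:280,150:410]; cv2.imwrite("pics/c4.png",cv2.resize(c,None,fx=3,fy=3,interpolation=3))
```

```text
knob [[ 0.497  -0.1309  0.077 ]]
hinge [[ 0.499  -0.1803  0.043 ]]
handle [[ 0.5254 -0.0685  0.073 ]]
marks [[ 0.5964 -0.0404  0.023 ]]
marks [[ 0.5964 -0.0993  0.023 ]]
[[305.55166561 208.45772513]
 [372.18167967 192.42525448]]
```

View pics/c4.png

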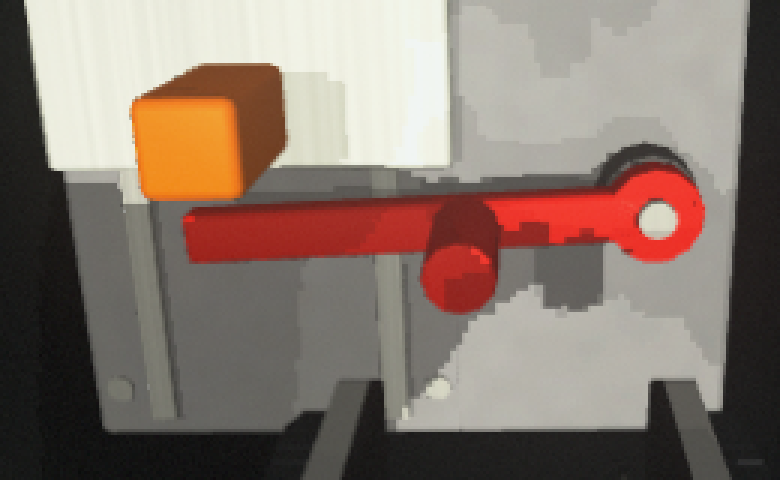

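Call:
move_arm --series '[{"linear": [0.003, -0.012, 0.02], "yaw": 0}, {"linear": [0, 0, 0.03], "yaw": 0}, {"linear": [0, 0, 0.03], "yaw": 0}, {"linear": [0, 0, 0.01], "yaw": 0}, {"linear": [0, 0, 0], "yaw": 0}]'

```text
time_s: 2.92
ee_pos: [0.5046, -0.1369, 0.0542]
eef_rot: [3.131, -0.017, 0.036]
wrist_force: [0.3, -0.6, -0.0]
opening: 0.0428
```

Run:
```python
from h import *
togo([.498,-.131,.048],np.pi/2)
```

```text
tcp [ 0.5046 -0.1369  0.0542] y-ang -90.61 zax [ 0.023 -0.011 -1.   ] F [ 0.3 -0.6 -0. ] open 0.0428 t 2.92
tool delta [-0.0068 -0.0059  0.006 ]
yaw deg (about tool z, down): -0.61
```

Call:
move_arm --series '[{"linear": [-0.007, -0.006, 0.005], "yaw": 0}, {"linear": [0, 0, 0], "yaw": 0}, {"linear": [0, 0, 0], "yaw": 0}]'

```text
time_s: 3.3
ee_pos: [0.4987, -0.131, 0.0512]
eef_rot: [3.13, -0.018, 0.042]
wrist_force: [0.2, 0.3, 0.4]
opening: 0.0426
```

Run:
```python
from h import *
togo([.498,-.131,.048],np.pi/2)
```

```text
tcp [ 0.4987 -0.131   0.0512] y-ang -90.65 zax [ 0.027 -0.011 -1.   ] F [0.2 0.3 0.4] open 0.0426 t 3.3
tool delta [-0.0008 -0.      0.0032]
yaw deg (about tool z, down): -0.65
```

Call:
move_arm --series '[{"linear": [0, 0, 0], "yaw": 0}, {"linear": [0, 0, 0], "yaw": 0}, {"linear": [0, 0, 0], "yaw": 0}, {"linear": [-0.009, 0.001, 0], "yaw": 0}, {"linear": [-0.009, 0.003, 0], "yaw": 0}, {"linear": [-0.008, 0.004, 0], "yaw": 0}, {"linear": [-0.008, 0.005, 0], "yaw": 0}, {"linear": [-0.006, 0.006, 0], "yaw": 0}, {"linear": [-0.005, 0.007, 0], "yaw": 0}, {"linear": [0, 0, 0], "yaw": 0}]' --grip 0 --grip_force 25

```text
time_s: 4.55
ee_pos: [0.4569, -0.1468, 0.0517]
eef_rot: [3.139, 0.004, 0.057]
wrist_force: [0.4, -3.9, -2.3]
opening: 0.0171
```

Run:
```python
from h import *
togo([.456,-.156,.05],np.pi/2)
```

```text
tcp [ 0.4569 -0.1468  0.0517] y-ang -89.84 zax [ 0.036 -0.002 -0.999] F [ 0.4 -3.9 -2.3] open 0.0171 t 4.55
tool delta [-0.001   0.0091  0.0017]
yaw deg (about tool z, down): 0.16
```

Call:
move_arm --series '[{"linear": [-0.003, 0.008, 0], "yaw": 0}, {"linear": [-0.003, 0.008, 0], "yaw": 0}, {"linear": [-0.001, 0.009, 0], "yaw": 0}, {"linear": [0, 0.009, 0], "yaw": 0}, {"linear": [0, 0.008, 0], "yaw": 0}, {"linear": [0, 0.005, 0], "yaw": 0}, {"linear": [0, 0, 0], "yaw": 0}]'

```text
time_s: 5.42
ee_pos: [0.4402, -0.1799, 0.0509]
eef_rot: [-3.128, -0.031, -0.028]
wrist_force: [0.7, -1.0, -0.2]
opening: 0.0176
```

Run:
```python
from h import *
togo([.449,-.181,.05],np.pi/2)
s=snap("top"); cv2.imwrite("pics/t2.png",cv2.resize(s["color"][120:300,260:480],None,fx=3.4,fy=3.4,interpolation=3))
```

```text
tcp [ 0.4402 -0.1799  0.0509] y-ang -88.86 zax [ 0.018  0.014 -1.   ] F [ 0.7 -1.  -0.2] open 0.0176 t 5.42
tool delta [0.0087 0.0013 0.001 ]
yaw deg (about tool z, down): 1.14
```

View pics/t2.png

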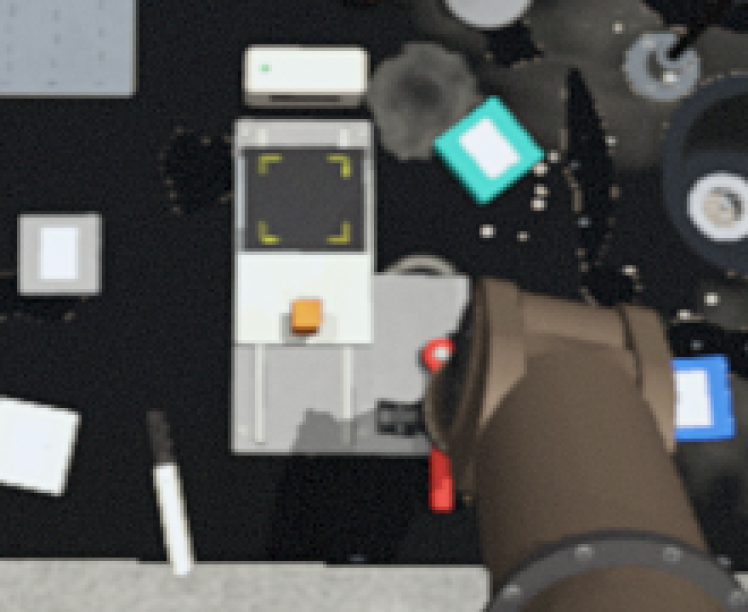

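Call:
move_arm --series '[{"linear": [0, 0, 0], "yaw": 0}, {"linear": [0, 0, 0], "yaw": 0}, {"linear": [0, 0, -0.03], "yaw": 0}, {"linear": [0, 0, -0.03], "yaw": 1}, {"linear": [0.03, -0.04, 0], "yaw": 0}, {"linear": [0.03, -0.04, 0], "yaw": 0}, {"linear": [0.025, -0.03, 0], "yaw": 0}, {"linear": [0, 0, 0], "yaw": 0}]' --grip 0.6

```text
time_s: 6.48
ee_pos: [0.5261, -0.0739, 0.1149]
eef_rot: [-3.132, 0.013, -0.028]
wrist_force: [0.1, 0.1, -0.3]
opening: 0.0512
```

Run:
```python
from h import *
togo([.526,-.071,.042],np.pi/2)
s=snap("top"); h=hsv(s)
print("handle", [ (b[0].tolist(),ray(s,b[1],.073)[0].round(4)) for b in blobs(chroma(8,20,150,150)(h),8) if np.hypot(*(b[1]-(350,212)))<30])
cv2.imwrite("pics/t3.png",cv2.resize(s["color"][120:300,260:480],None,fx=3.4,fy=3.4,interpolation=3))
```

```text
tcp [ 0.5261 -0.0739  0.1149] y-ang -90.49 zax [ 0.018  0.01  -1.   ] F [ 0.1  0.1 -0.3] open 0.0512 t 6.47
tool delta [-0.0014 -0.0022  0.0729]
yaw deg (about tool z, down): -0.49
handle []
```

View pics/t3.png

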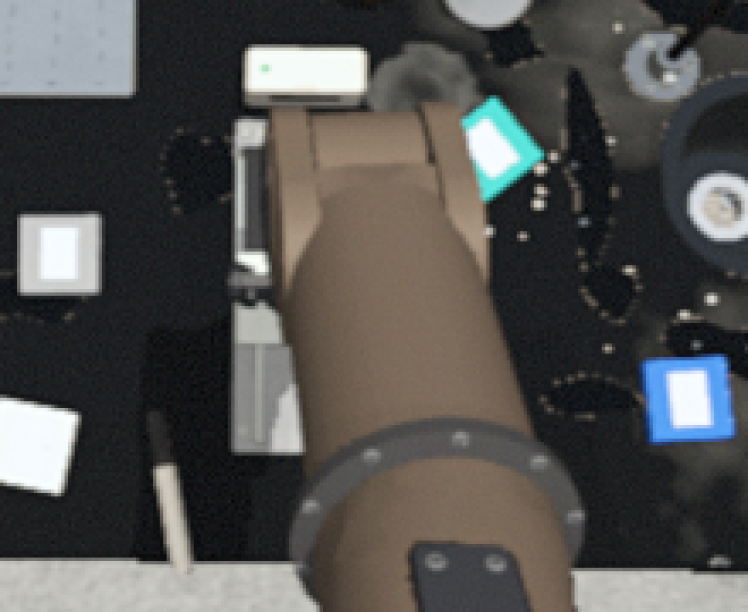

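Positioned over the handle post. Descend and grip.

Call:
move_arm --series '[{"linear": [-0.001, -0.002, 0.02], "yaw": 0}, {"linear": [-0.001, 0, 0.02], "yaw": 0}, {"linear": [0, 0, 0.02], "yaw": 0}, {"linear": [0, 0, 0.015], "yaw": 0}, {"linear": [0, 0, 0], "yaw": 0}]'

```text
time_s: 7.15
ee_pos: [0.5203, -0.0809, 0.0372]
eef_rot: [-3.137, 0.03, -0.022]
wrist_force: [-0.2, 0.4, -0.2]
opening: 0.0515
```

Run:
```python
from h import *
togo([.526,-.071,.042],np.pi/2)
```

```text
tcp [ 0.5203 -0.0809  0.0372] y-ang -91.1 zax [ 0.014  0.004 -1.   ] F [-0.2  0.4 -0.2] open 0.0515 t 7.15
tool delta [ 0.0056 -0.0101 -0.0047]
yaw deg (about tool z, down): -1.1
```

Call:
move_arm --series '[{"linear": [0.004, -0.01, -0.003], "yaw": -1}, {"linear": [0, 0, 0], "yaw": 0}, {"linear": [0, 0, 0], "yaw": 0}]'

```text
time_s: 7.52
ee_pos: [0.5258, -0.0706, 0.0422]
eef_rot: [-3.138, 0.001, -0.026]
wrist_force: [-0.2, -0.2, 0.3]
opening: 0.0513
```

Call:
move_arm --series '[{"linear": [0, 0, 0], "yaw": 0}, {"linear": [0, 0, 0], "yaw": 0}, {"linear": [0, 0, 0], "yaw": 0}, {"linear": [0, 0, 0], "yaw": 0}]' --grip 0 --grip_force 40

```text
time_s: 8.02
ee_pos: [0.526, -0.0697, 0.0429]
eef_rot: [-3.137, -0.001, -0.027]
wrist_force: [0.4, 1.8, 0.7]
opening: 0.0234
```

Call:
move_arm --series '[{"linear": [-0.015, 0, 0], "yaw": 0}, {"linear": [-0.015, 0, 0], "yaw": 0}, {"linear": [-0.015, 0, 0], "yaw": 0}, {"linear": [-0.015, 0, 0], "yaw": 0}, {"linear": [-0.015, 0, 0], "yaw": 0}, {"linear": [-0.01, 0, 0], "yaw": 0}, {"linear": [0, 0, 0], "yaw": 0}]'

```text
time_s: 8.9
ee_pos: [0.4371, -0.0699, 0.0428]
eef_rot: [-3.137, -0.0, -0.035]
wrist_force: [2.2, 1.8, 0.2]
opening: 0.0234
```

Call:
move_arm --series '[{"linear": [-0.006, 0, 0], "yaw": 0}, {"linear": [-0.004, 0, 0], "yaw": 0}, {"linear": [0, 0, 0], "yaw": 0}, {"linear": [0, 0, 0], "yaw": 0}]'

```text
time_s: 9.4
ee_pos: [0.4361, -0.0699, 0.043]
eef_rot: [-3.136, -0.001, -0.065]
wrist_force: [4.1, 1.2, 4.0]
opening: 0.023
```

Call:
move_arm --series '[{"linear": [0, 0, 0], "yaw": 0}, {"linear": [0, 0, 0], "yaw": 0}, {"linear": [0, 0, -0.03], "yaw": 0}, {"linear": [0, 0, -0.03], "yaw": 0}, {"linear": [0, 0, -0.03], "yaw": 0}, {"linear": [0, 0, -0.03], "yaw": 0}, {"linear": [0, 0, -0.01], "yaw": 0}, {"linear": [0, 0.05, 0], "yaw": 0}, {"linear": [0, 0.06, 0], "yaw": 0}, {"linear": [0, 0.06, 0], "yaw": 0}, {"linear": [0, 0.05, 0], "yaw": 0}, {"linear": [0, 0, 0], "yaw": 0}]' --grip 0.6

```text
time_s: 10.9
ee_pos: [0.4223, -0.297, 0.1698]
eef_rot: [-3.135, -0.002, -0.04]
wrist_force: [0.4, 0.9, 0.5]
opening: 0.0516
```

Run:
```python
from h import *
togo([.468,-.386,.1],np.pi/2)
s=snap("top","t4")
```

```text
tcp [ 0.4223 -0.297   0.1698] y-ang -89.91 zax [ 0.026  0.006 -1.   ] F [0.4 0.9 0.5] open 0.0516 t 10.9
tool delta [0.0438 0.0895 0.0704]
yaw deg (about tool z, down): 0.09
```

View pics/t4.png

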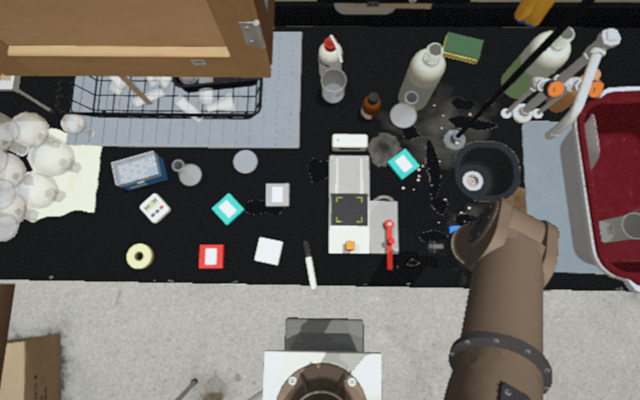

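Call:
move_arm --series '[{"linear": [0.01, 0.03, 0.015], "yaw": -2}, {"linear": [0.01, 0.03, 0.015], "yaw": -2}, {"linear": [0.005, 0.025, 0.015], "yaw": 0}, {"linear": [0, 0.005, 0.01], "yaw": 0}, {"linear": [0, 0, 0], "yaw": 0}, {"linear": [0, 0, 0], "yaw": 0}]' --grip 1

```text
time_s: 11.7
ee_pos: [0.4539, -0.3737, 0.1104]
eef_rot: [-3.124, -0.135, -0.033]
wrist_force: [0.0, 0.5, 0.8]
opening: 0.0855
```

Run:
```python
from h import *
togo([.468,-.386,.1],np.pi/2+np.radians(4))
s=snap("wrist","w2")
```

```text
tcp [ 0.4539 -0.3737  0.1104] y-ang -85.04 zax [ 0.021  0.016 -1.   ] F [0.  0.5 0.8] open 0.0855 t 11.7
tool delta [0.0127 0.0136 0.0105]
yaw deg (about tool z, down): 0.96
```

View pics/w2.png

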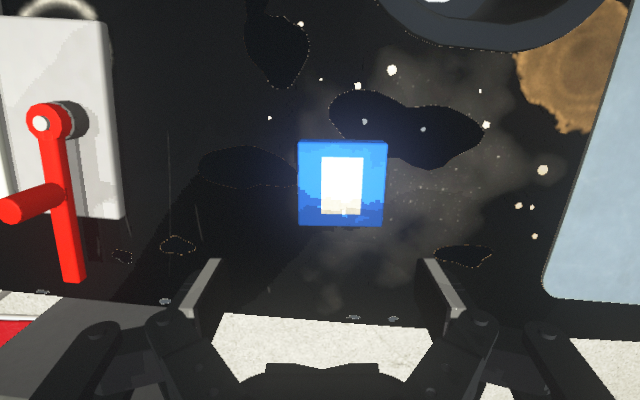

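```bash
cat >> h.py <<'E'
def wbox(fn,roi=(150,90,480,260),z=.02,pr=True):
    s=snap("wrist"); h=hsv(s); m=np.zeros(h.shape[:2],np.uint8); x0,y0,x1,y1=roi
    m[y0:y1,x0:x1]=fn(h)[y0:y1,x0:x1]
    cs,_=cv2.findContours(m,cv2.RETR_EXTERNAL,cv2.CHAIN_APPROX_NONE)
    c=max(cs,key=cv2.contourArea).reshape(-1,2)
    W=ray(s,c+0.0,z)[:,:2]; r=cv2.minAreaRect((W*1000).astype(np.float32)); a=(r[2]+45)%90-45
    print("px bbox",c.min(0),c.max(0),"centre",np.round(r[0],1),"size",np.round(r[1],1),"ang",round(a,2))
    return r[0][0]/1000,r[0][1]/1000,np.radians(a)
E
python3 - <<'E'
from h import *
x,y,a=wbox(chroma(98,125,90,40))
togo([x,y,.002],np.pi/2+a)
E
```

```text
px bbox [252  95] [434 226] centre [ 476.6 -389. ] size [ 99.8 122.9] ang 38.03
tcp [ 0.454  -0.374   0.1106] y-ang -85.04 zax [ 0.021  0.015 -1.   ] F [-0.5 -0.7  0.3] open 0.0852 t 11.8
tool delta [0.0187 0.0183 0.1088]
yaw deg (about tool z, down): -33.06
```

Run:
```python
from h import *
x,y,a=wbox(chroma(98,125,130,110))
togo([x,y,.002],np.pi/2+a)
```

```text
px bbox [297 139] [387 226] centre [ 468.2 -385.6] size [67.5 65.3] ang 3.74
tcp [ 0.4541 -0.3744  0.1107] y-ang -85.06 zax [ 0.021  0.015 -1.   ] F [-0.   0.1 -0.3] open 0.0855 t 11.85
tool delta [0.0106 0.0138 0.1088]
yaw deg (about tool z, down): 1.2
```

Call:
move_arm --series '[{"linear": [0.006, 0.008, 0.02], "yaw": 1.2}, {"linear": [0.005, 0.004, 0.02], "yaw": 0}, {"linear": [0, 0, 0.02], "yaw": 0}, {"linear": [0, 0, 0], "yaw": 0}, {"linear": [0, 0, 0], "yaw": 0}]'

```text
time_s: 12.48
ee_pos: [0.4687, -0.3852, 0.0461]
eef_rot: [-3.125, -0.1, -0.034]
wrist_force: [-0.1, 1.0, 0.3]
opening: 0.0855
```

Run:
```python
from h import *
togo([.4682,-.3856,.002],np.pi/2+np.radians(3.7))
```

```text
tcp [ 0.4687 -0.3852  0.0461] y-ang -86.33 zax [ 0.021  0.015 -1.   ] F [-0.1  1.   0.3] open 0.0855 t 12.47
tool delta [-0.0015  0.001   0.044 ]
yaw deg (about tool z, down): -0.03
```

Call:
move_arm --series '[{"linear": [-0.001, 0.001, 0.018], "yaw": 0}, {"linear": [0, 0, 0.016], "yaw": 0}, {"linear": [0, 0, 0.008], "yaw": 0}, {"linear": [0, 0, 0], "yaw": 0}, {"linear": [0, 0, 0], "yaw": 0}]'

```text
time_s: 13.1
ee_pos: [0.4689, -0.386, 0.0016]
eef_rot: [-3.126, -0.1, -0.035]
wrist_force: [-0.6, 0.1, 0.0]
opening: 0.0857
```

Run:
```python
from h import *
togo([.4682,-.3856,.002],np.pi/2+np.radians(3.7))
s=snap("wrist","w3")
```

```text
tcp [ 0.4689 -0.386   0.0016] y-ang -86.34 zax [ 0.022  0.015 -1.   ] F [-0.6  0.1  0. ] open 0.0857 t 13.1
tool delta [-0.0007 -0.0005 -0.0004]
yaw deg (about tool z, down): -0.04
```

View pics/w3.png

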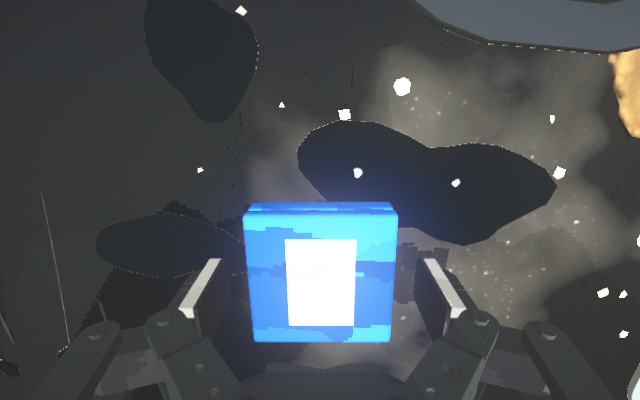

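Call:
move_arm --series '[{"linear": [0, 0, 0], "yaw": 0}, {"linear": [0, 0, 0], "yaw": 0}, {"linear": [0, 0, 0], "yaw": 0}, {"linear": [0, 0, 0], "yaw": 0}]' --grip 0 --grip_force 50

```text
time_s: 13.65
ee_pos: [0.4695, -0.3865, 0.003]
eef_rot: [-3.127, -0.1, -0.038]
wrist_force: [-0.2, 0.3, -1.1]
opening: 0.0647
```

Call:
move_arm --series '[{"linear": [0, 0, -0.025], "yaw": 0}, {"linear": [0, 0, -0.03], "yaw": 0}, {"linear": [0, 0, -0.03], "yaw": 0}, {"linear": [0, 0, -0.03], "yaw": 0}, {"linear": [0.005, -0.03, 0], "yaw": 2}, {"linear": [0.012, -0.045, 0], "yaw": 1.7}, {"linear": [0.012, -0.045, 0], "yaw": 0}, {"linear": [0.012, -0.045, 0], "yaw": 0}, {"linear": [0.012, -0.045, 0], "yaw": 0}, {"linear": [0.012, -0.045, 0], "yaw": 0}, {"linear": [0.005, -0.025, 0], "yaw": 0}, {"linear": [0, 0, 0], "yaw": 0}]'

```text
time_s: 15.15
ee_pos: [0.5358, -0.0997, 0.1267]
eef_rot: [-3.128, 0.007, -0.038]
wrist_force: [0.1, 0.2, -0.8]
opening: 0.0647
```

Run:
```python
from h import *
togo([.541,-.0715,.026],np.pi/2)
s=snap("wrist","w4");s=snap("top","t5")
```

```text
tcp [ 0.5358 -0.0997  0.1267] y-ang -90.26 zax [ 0.024  0.013 -1.   ] F [ 0.1  0.2 -0.8] open 0.0647 t 15.15
tool delta [ 0.0026 -0.0269  0.1012]
yaw deg (about tool z, down): -0.26
```

View pics/w4.png

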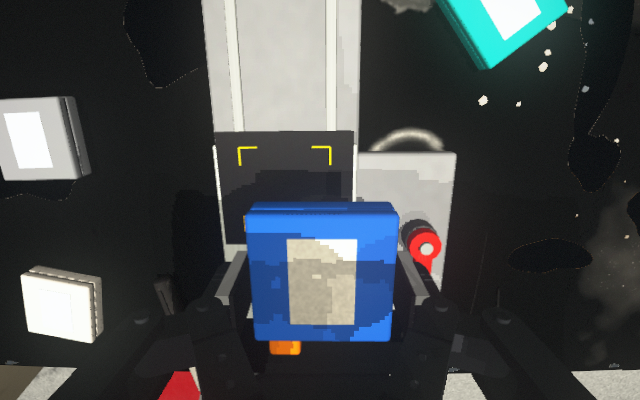

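Run:
```python
from h import *
s=snap("top"); s["color"]=cv2.imread("pics/t4.png"); h=hsv(s)
m=chroma(22,36,90,90)(h)
B=[b for b in blobs(m,3) if np.hypot(*(b[1]-(350,209)))<35]
ys=np.vstack([np.argwhere(b[2])[:,::-1] for b in B]); W=ray(s,ys,.023)[:,:2]
print(len(B),cv2.minAreaRect((W*1000).astype(np.float32)),[ray(s,b[1],.023)[0][:2].round(4).tolist() for b in B])
w=snap("wrist");h=hsv(w);m=chroma(20,38,90,90)(h); m[:120]=0;m[180:]=0
for b in blobs(m,5):
    ys=np.argwhere(b[2])[:,::-1]; W=ray(w,ys,.023)[:,:2]; print(b[0][:4],W.min(0).round(4),W.max(0).round(4))
print([proj(w,[[.541+.033,-.0715+k,.023]])[0].round(1).tolist() for k in(.033,-.033)])
c=w["color"][120:260,200:370]; cv2.imwrite("pics/c5.png",cv2.resize(c,None,fx=4,fy=4,interpolation=3))
```

```text
4 ((541.878662109375, -71.42955017089844), (74.64205932617188, 73.86238098144531), 0.5571520924568176) [[0.5726, -0.0394], [0.5725, -0.103], [0.5099, -0.0393], [0.5102, -0.1023]]
[231 145  21  21] [ 0.5606 -0.0487] [ 0.5761 -0.033 ]
[306 144  21  21] [ 0.5608 -0.106 ] [ 0.5764 -0.0907]
[[237.9, 147.8], [324.1, 147.0]]
```

View pics/c5.png

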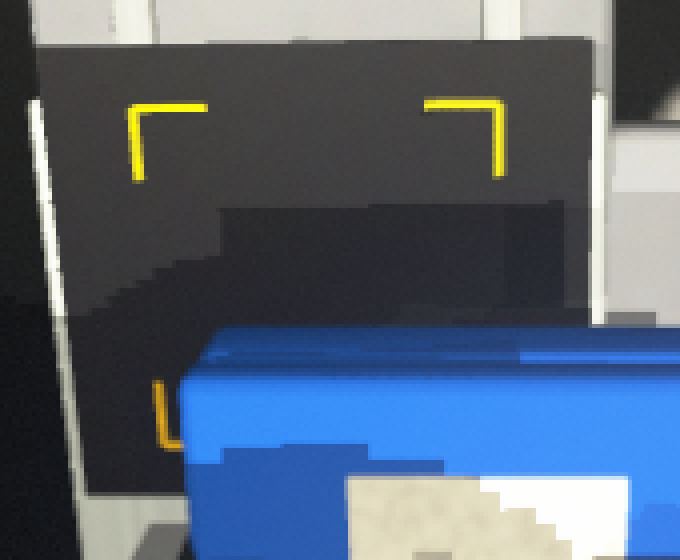

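Call:
move_arm --series '[{"linear": [0.003, -0.014, 0.02], "yaw": 0}, {"linear": [0.002, -0.012, 0.02], "yaw": 0}, {"linear": [0, 0, 0.015], "yaw": 0}, {"linear": [0, 0, 0], "yaw": 0}, {"linear": [0, 0, 0], "yaw": 0}]'

```text
time_s: 15.98
ee_pos: [0.5413, -0.0851, 0.071]
eef_rot: [-3.133, 0.034, -0.039]
wrist_force: [-0.3, -0.2, -1.2]
opening: 0.0647
```

Run:
```python
from h import *
togo([.542,-.0708,.026],np.pi/2+.005)
```

```text
tcp [ 0.5413 -0.0851  0.071 ] y-ang -91.24 zax [ 0.025  0.008 -1.   ] F [-0.3 -0.2 -1.2] open 0.0647 t 15.97
tool delta [-0.0007 -0.0139  0.0452]
yaw deg (about tool z, down): -1.52
```

Call:
move_arm --series '[{"linear": [0, -0.014, 0.01], "yaw": -1.5}, {"linear": [0, 0, 0.015], "yaw": 0}, {"linear": [0, 0, 0.008], "yaw": 0}, {"linear": [0, 0, 0], "yaw": 0}, {"linear": [0, 0, 0], "yaw": 0}]'

```text
time_s: 16.6
ee_pos: [0.5429, -0.0703, 0.0366]
eef_rot: [-3.133, -0.009, -0.041]
wrist_force: [0.4, -0.2, -0.7]
opening: 0.0643
```

Run:
```python
from h import *
togo([.542,-.0708,.026],np.pi/2+.005)
```

```text
tcp [ 0.5429 -0.0703  0.0366] y-ang -89.65 zax [ 0.026  0.008 -1.   ] F [ 0.4 -0.2 -0.7] open 0.0643 t 16.6
tool delta [-0.0012  0.0006  0.0105]
yaw deg (about tool z, down): 0.06
```

Call:
move_arm --series '[{"linear": [-0.001, 0, 0.005], "yaw": 0}, {"linear": [0, 0, 0.004], "yaw": 0}, {"linear": [0, 0, 0], "yaw": 0}, {"linear": [0, 0, 0], "yaw": 0}]'

```text
time_s: 17.1
ee_pos: [0.5425, -0.0706, 0.0275]
eef_rot: [-3.134, -0.009, -0.042]
wrist_force: [-0.2, -0.2, 0.2]
opening: 0.0646
```

Run:
```python
from h import *
togo([.542,-.0708,.026],np.pi/2+.005)
```

```text
tcp [ 0.5425 -0.0706  0.0275] y-ang -89.68 zax [ 0.027  0.008 -1.   ] F [-0.2 -0.2  0.2] open 0.0646 t 17.1
tool delta [-0.0005  0.0002  0.0015]
yaw deg (about tool z, down): 0.03
```

Call:
move_arm --series '[{"linear": [0, 0, 0.0015], "yaw": 0}, {"linear": [0, 0, 0], "yaw": 0}]'

```text
time_s: 17.35
ee_pos: [0.5427, -0.0706, 0.0261]
eef_rot: [-3.134, -0.008, -0.043]
wrist_force: [0.4, -0.4, -0.8]
opening: 0.0646
```

Call:
move_arm --series '[{"linear": [0, 0, 0], "yaw": 0}, {"linear": [0, 0, 0], "yaw": 0}, {"linear": [0, 0, 0], "yaw": 0}, {"linear": [0, 0, -0.015], "yaw": 0}, {"linear": [0, 0, -0.02], "yaw": 0}, {"linear": [0, 0, -0.03], "yaw": 0}, {"linear": [-0.01, 0, -0.03], "yaw": 0}, {"linear": [-0.03, 0, -0.02], "yaw": 0}, {"linear": [-0.02, 0, 0], "yaw": 0}, {"linear": [0, 0, 0], "yaw": 0}, {"linear": [0, 0, 0], "yaw": 0}]' --grip 1

```text
time_s: 18.73
ee_pos: [0.4802, -0.0718, 0.1504]
eef_rot: [-3.134, -0.009, -0.055]
wrist_force: [-0.5, 0.6, -0.7]
opening: 0.085
```

Run:
```python
from h import *
togo([.423,.152,.1],np.pi/2)
s=snap("wrist","w5")
```

```text
tcp [ 0.4802 -0.0718  0.1504] y-ang -89.67 zax [ 0.035  0.007 -0.999] F [-0.5  0.6 -0.7] open 0.085 t 18.73
tool delta [-0.0577 -0.2238  0.05  ]
yaw deg (about tool z, down): 0.33
```

View pics/w5.png

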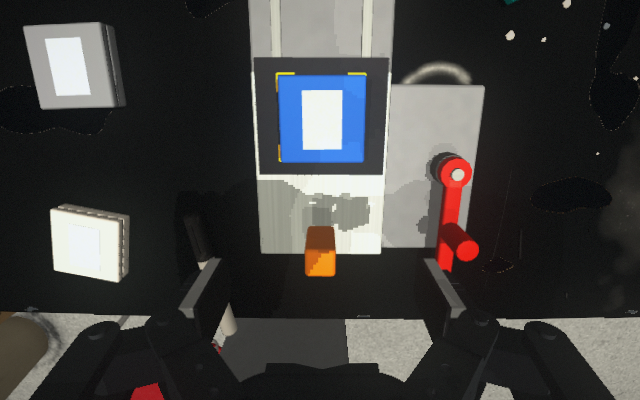

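Run:
```python
from h import *
wbox(chroma(98,125,130,110),(255,55,400,180),.043)
s=snap("wrist");h=hsv(s);m=chroma(20,38,90,90)(h);m[:55]=0;m[180:]=0;m[:,:255]=0;m[:,400:]=0
for b in blobs(m,3):
    ys=np.argwhere(b[2])[:,::-1]; W=ray(s,ys,.023)[:,:2]; print(b[0][:4],W.min(0).round(4),W.max(0).round(4))
c=s["color"][50:190,240:400]; cv2.imwrite("pics/c6.png",cv2.resize(c,None,fx=4,fy=4,interpolation=3))
```

```text
px bbox [278  74] [366 162] centre [540.4 -70.7] size [65.3 65.4] ang 0.48
[275  71  20  21] [ 0.5611 -0.0485] [ 0.5762 -0.0333]
[348  72  19   4] [ 0.5736 -0.1051] [ 0.5758 -0.0909]
[278 144   3  18] [ 0.5044 -0.0355] [ 0.5188 -0.0337]
```

View pics/c6.png

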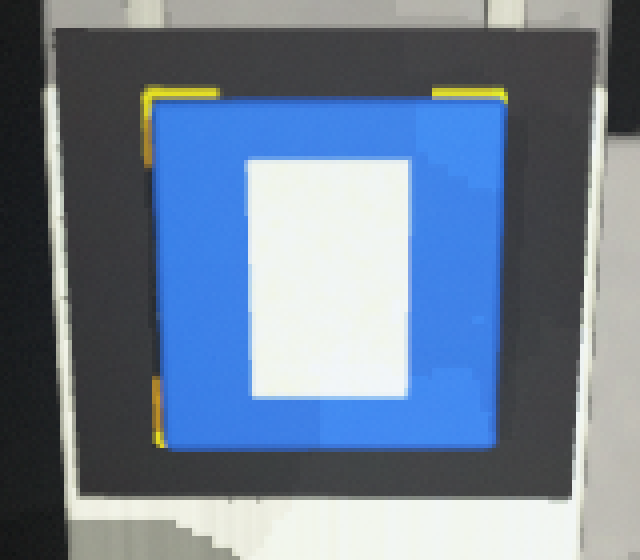

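Call:
move_arm --series '[{"linear": [-0.01, -0.04, 0], "yaw": 3}, {"linear": [-0.01, -0.045, 0], "yaw": 3}, {"linear": [-0.01, -0.045, 0], "yaw": 3}, {"linear": [-0.01, -0.045, 0], "yaw": 2}, {"linear": [-0.01, -0.03, 0.015], "yaw": 0}, {"linear": [-0.01, 0, 0.015], "yaw": 0}, {"linear": [0, 0, 0], "yaw": 0}, {"linear": [0, 0, 0], "yaw": 0}]'

```text
time_s: 19.88
ee_pos: [0.4441, 0.1468, 0.118]
eef_rot: [-3.115, 0.303, -0.05]
wrist_force: [0.6, -0.1, -0.1]
opening: 0.085
```

Run:
```python
from h import *
s=snap("wrist","w6")
x,y,a=wbox(bright(140),(150,60,480,262))
togo([x,y,.002],np.pi/2+a)
```

```text
px bbox [276 189] [359 261] centre [422.1 155.4] size [64.8 62.6] ang -10.68
tcp [0.4441 0.1465 0.1181] y-ang -101.14 zax [ 0.033  0.008 -0.999] F [-0.4 -0.   0.4] open 0.0853 t 19.98
tool delta [-0.0269 -0.0028  0.1153]
yaw deg (about tool z, down): -0.46
```

View pics/w6.png

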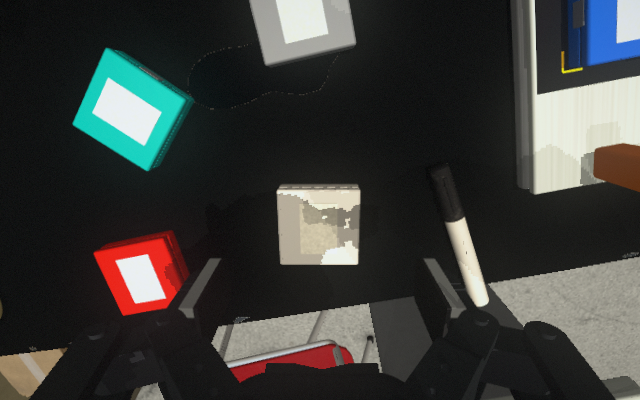

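Run:
```python
from h import *
x,y,a=wbox(lambda h:(h[...,2]>120),(200,150,400,280))
togo([x,y,.002],np.pi/2+a)
s=snap("wrist");c=s["color"][170:280,250:390]; cv2.imwrite("pics/c7.png",cv2.resize(c,None,fx=5,fy=5,interpolation=3))
```

```text
px bbox [276 186] [359 264] centre [421.8 155.5] size [65.  67.8] ang -10.93
tcp [0.4441 0.1465 0.1181] y-ang -101.15 zax [ 0.034  0.008 -0.999] F [-0.8  0.1  0.3] open 0.0855 t 20.02
tool delta [-0.0272 -0.0029  0.1154]
yaw deg (about tool z, down): -0.22
```

View pics/c7.png

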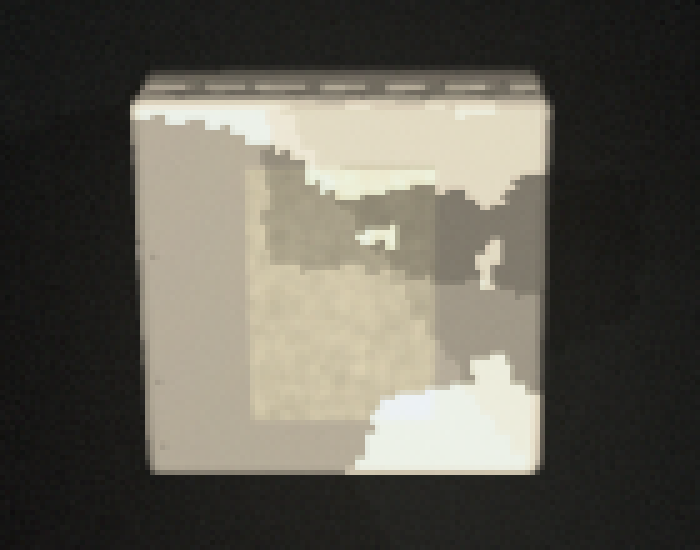

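Call:
move_arm --series '[{"linear": [-0.014, -0.002, 0.015], "yaw": 0}, {"linear": [-0.014, -0.001, 0.02], "yaw": 0}, {"linear": [0, 0, 0.02], "yaw": 0}, {"linear": [0, 0, 0.01], "yaw": 0}, {"linear": [0, 0, 0], "yaw": 0}, {"linear": [0, 0, 0], "yaw": 0}]'

```text
time_s: 20.82
ee_pos: [0.4224, 0.1547, 0.0533]
eef_rot: [-3.111, 0.312, -0.06]
wrist_force: [0.0, 0.4, -0.7]
opening: 0.0854
```

Run:
```python
from h import *
togo([.4205,.1555,.002],np.pi/2+np.radians(-10.8))
```

```text
tcp [0.4224 0.1547 0.0533] y-ang -101.43 zax [ 0.039  0.01  -0.999] F [ 0.   0.4 -0.7] open 0.0854 t 20.82
tool delta [-0.0039  0.0005  0.0512]
yaw deg (about tool z, down): -0.63
```

Call:
move_arm --series '[{"linear": [-0.003, 0.001, 0.015], "yaw": -0.6}, {"linear": [-0.001, 0, 0.018], "yaw": 0}, {"linear": [0, 0, 0.012], "yaw": 0}, {"linear": [0, 0, 0.005], "yaw": 0}, {"linear": [0, 0, 0], "yaw": 0}]'

```text
time_s: 21.45
ee_pos: [0.4234, 0.1558, 0.0047]
eef_rot: [-3.11, 0.297, -0.068]
wrist_force: [1.4, -0.4, 0.0]
opening: 0.0854
```

Run:
```python
from h import *
togo([.4205,.1555,.002],np.pi/2+np.radians(-10.8)); print(tool()[2]["joint_pos"].round(3))
```

```text
tcp [0.4234 0.1558 0.0047] y-ang -100.89 zax [ 0.045  0.012 -0.999] F [ 1.4 -0.4  0. ] open 0.0854 t 21.45
tool delta [-0.0029  0.0009  0.0025]
yaw deg (about tool z, down): -0.09
[-0.383  0.496 -0.124  2.239  0.192  0.37  -2.429]
```

Call:
move_arm --series '[{"linear": [-0.003, 0.001, 0.002], "yaw": 0}, {"linear": [0, 0, 0], "yaw": 0}, {"linear": [0, 0, 0], "yaw": 0}]'

```text
time_s: 21.82
ee_pos: [0.4207, 0.1556, 0.0033]
eef_rot: [-3.109, 0.297, -0.07]
wrist_force: [0.1, -1.0, 0.1]
opening: 0.0857
```

Call:
move_arm --series '[{"linear": [0, 0, 0], "yaw": 0}, {"linear": [0, 0, 0], "yaw": 0}, {"linear": [0, 0, 0], "yaw": 0}, {"linear": [0, 0, 0], "yaw": 0}]' --grip 0

```text
time_s: 22.32
ee_pos: [0.4209, 0.1556, 0.004]
eef_rot: [-3.109, 0.297, -0.071]
wrist_force: [0.4, 0.2, -0.7]
opening: 0.0648
```

Run:
```python
from h import *
togo([.4205,.1555,.002],np.pi/2+np.radians(-10.8)); print(tool()[2]["joint_pos"].round(3))
```

```text
tcp [0.4209 0.1556 0.004 ] y-ang -100.89 zax [ 0.047  0.013 -0.999] F [ 0.4  0.2 -0.7] open 0.0648 t 22.32
tool delta [-0.0004  0.0002  0.002 ]
yaw deg (about tool z, down): -0.09
[-0.387  0.494 -0.121  2.247  0.193  0.362 -2.434]
```

Call:
move_arm --series '[{"linear": [0, 0, -0.025], "yaw": 0}, {"linear": [0, 0, -0.03], "yaw": 0}, {"linear": [0, 0, -0.03], "yaw": 0}, {"linear": [0, 0, -0.03], "yaw": 0}, {"linear": [0.015, 0.025, 0], "yaw": -3}, {"linear": [0.025, 0.04, 0], "yaw": -4}, {"linear": [0.025, 0.045, 0], "yaw": -4}, {"linear": [0.025, 0.045, 0], "yaw": 0}, {"linear": [0.025, 0.045, 0], "yaw": 0}, {"linear": [0.01, 0.02, 0], "yaw": 0}, {"linear": [0, 0, 0], "yaw": 0}, {"linear": [0, 0, 0], "yaw": 0}]'

```text
time_s: 23.82
ee_pos: [0.53, -0.0782, 0.1236]
eef_rot: [-3.127, -0.018, -0.071]
wrist_force: [0.1, 0.6, -0.3]
opening: 0.0644
```

Run:
```python
from h import *
togo([.541,-.070,.048],np.pi/2+.005); print(tool()[2]["joint_pos"].round(3))
```

```text
tcp [ 0.53   -0.0782  0.1236] y-ang -89.32 zax [ 0.046  0.014 -0.999] F [ 0.1  0.6 -0.3] open 0.0644 t 23.82
tool delta [ 0.0077 -0.007   0.0762]
yaw deg (about tool z, down): 0.39
[ 0.178  0.397 -0.156  1.946  0.065  0.759 -1.571]
```

Call:
move_arm --series '[{"linear": [0.006, -0.004, 0.015], "yaw": 0.4}, {"linear": [0.004, -0.003, 0.02], "yaw": 0}, {"linear": [0, 0, 0.015], "yaw": 0}, {"linear": [0, 0, 0.005], "yaw": 0}, {"linear": [0, 0, 0], "yaw": 0}]'

```text
time_s: 24.45
ee_pos: [0.5417, -0.0644, 0.0654]
eef_rot: [-3.125, -0.016, -0.069]
wrist_force: [-0.5, -0.3, 0.1]
opening: 0.0646
```

Run:
```python
from h import *
togo([.541,-.070,.048],np.pi/2+.005)
```

```text
tcp [ 0.5417 -0.0644  0.0654] y-ang -89.38 zax [ 0.044  0.016 -0.999] F [-0.5 -0.3  0.1] open 0.0646 t 24.45
tool delta [-0.0016  0.0059  0.0173]
yaw deg (about tool z, down): 0.34
```

Call:
move_arm --series '[{"linear": [-0.001, 0.006, 0.006], "yaw": 0.3}, {"linear": [0, 0, 0.005], "yaw": 0}, {"linear": [0, 0, 0.003], "yaw": 0}, {"linear": [0, 0, 0], "yaw": 0}, {"linear": [0, 0, 0], "yaw": 0}]'

```text
time_s: 25.08
ee_pos: [0.5421, -0.0712, 0.0515]
eef_rot: [-3.126, -0.006, -0.072]
wrist_force: [-0.7, 0.3, -1.3]
opening: 0.0646
```

Run:
```python
from h import *
togo([.541,-.070,.048],np.pi/2+.005)
```

```text
tcp [ 0.5421 -0.0712  0.0515] y-ang -89.76 zax [ 0.046  0.015 -0.999] F [-0.7  0.3 -1.3] open 0.0646 t 25.07
tool delta [-0.0012 -0.0012  0.0035]
yaw deg (about tool z, down): -0.05
```

Call:
move_arm --series '[{"linear": [-0.001, -0.001, 0.004], "yaw": 0}, {"linear": [0, 0, 0], "yaw": 0}, {"linear": [0, 0, 0], "yaw": 0}]'

```text
time_s: 25.45
ee_pos: [0.5415, -0.0699, 0.0475]
eef_rot: [-3.126, -0.006, -0.073]
wrist_force: [-0.2, -0.4, -1.3]
opening: 0.0645
```

Run:
```python
from h import *
togo([.541,-.070,.047],np.pi/2+.005)
s=snap("scene");cv2.imwrite("pics/s1.png",cv2.resize(s["color"][130:260,260:440],None,fx=4,fy=4,interpolation=3))
```

```text
tcp [ 0.5415 -0.0699  0.0475] y-ang -89.75 zax [ 0.047  0.015 -0.999] F [-0.2 -0.4 -1.3] open 0.0645 t 25.45
tool delta [-0.0005  0.0001  0.0005]
yaw deg (about tool z, down): -0.04
```

View pics/s1.png

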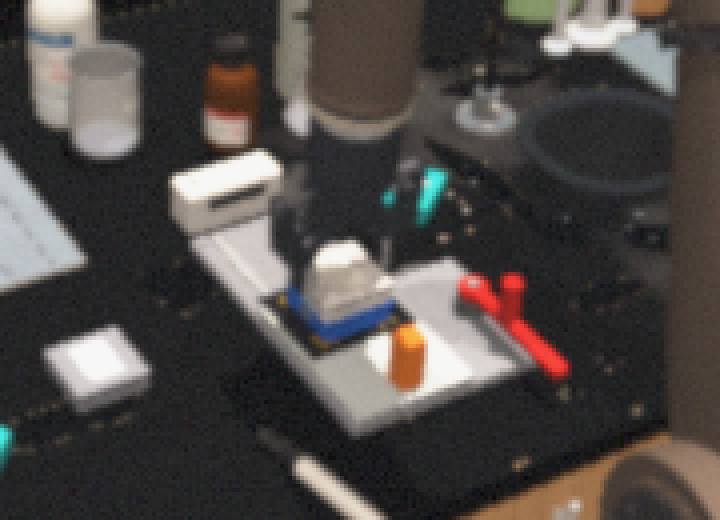

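Call:
move_arm --series '[{"linear": [0, 0, 0.001], "yaw": 0}, {"linear": [0, 0, 0], "yaw": 0}]'

```text
time_s: 25.75
ee_pos: [0.542, -0.0699, 0.0473]
eef_rot: [-3.126, -0.006, -0.075]
wrist_force: [-1.0, 0.0, -0.8]
opening: 0.0647
```

Call:
move_arm --series '[{"linear": [0, 0, 0], "yaw": 0}, {"linear": [0, 0, 0], "yaw": 0}, {"linear": [0, 0, 0], "yaw": 0}, {"linear": [0.001, 0, -0.015], "yaw": 0}, {"linear": [0.001, 0, -0.02], "yaw": 0}, {"linear": [0, 0, -0.03], "yaw": 0}, {"linear": [-0.01, 0, -0.03], "yaw": 0}, {"linear": [-0.03, 0, 0], "yaw": 0}, {"linear": [-0.03, 0, 0], "yaw": 0}, {"linear": [0, 0, 0], "yaw": 0}, {"linear": [0, 0, 0], "yaw": 0}]' --grip 1

```text
time_s: 27.12
ee_pos: [0.4703, -0.0716, 0.149]
eef_rot: [-3.126, -0.007, -0.086]
wrist_force: [-0.3, -0.2, -0.8]
opening: 0.0855
```

Run:
```python
from h import *
s=snap("wrist","w8")
togo([.581,.1345,.11],np.pi/2+np.radians(.8))
```

```text
tcp [ 0.4702 -0.0716  0.1488] y-ang -89.72 zax [ 0.055  0.015 -0.998] F [-0.2  0.   0.2] open 0.0856 t 27.18
tool delta [ 0.1094 -0.205   0.0478]
yaw deg (about tool z, down): -0.52
```

View pics/w8.png

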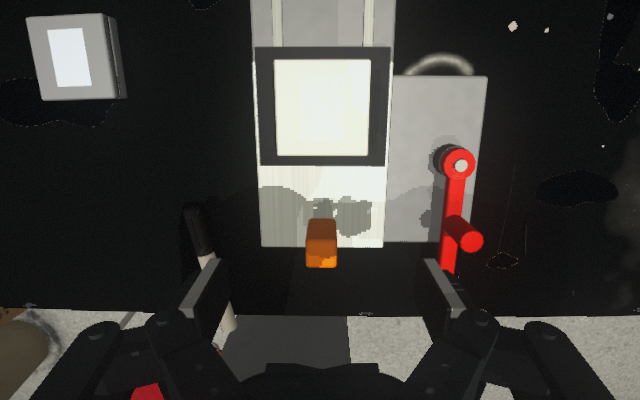

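Run:
```python
from h import *
wbox(lambda h:(h[...,2]>150),(268,52,378,162),.063)
```

```text
px bbox [274  59] [370 155] centre [541.  -70.1] size [64.5 65. ] ang 0.21
```

Call:
move_arm --series '[{"linear": [0.02, -0.045, 0], "yaw": 0}, {"linear": [0.025, -0.045, 0], "yaw": 0}, {"linear": [0.025, -0.045, 0], "yaw": 0}, {"linear": [0.02, -0.04, 0], "yaw": 0}, {"linear": [0, -0.02, 0.015], "yaw": 0}, {"linear": [0, 0, 0.015], "yaw": 0}, {"linear": [0, 0, 0], "yaw": 0}, {"linear": [0, 0, 0], "yaw": 0}]'

```text
time_s: 28.22
ee_pos: [0.5685, 0.1282, 0.1243]
eef_rot: [-3.126, 0.001, -0.086]
wrist_force: [0.2, 0.5, 0.3]
opening: 0.0856
```

Run:
```python
from h import *
s=snap("wrist","w9")
x,y,a=wbox(lambda h:(h[...,2]>110),(180,80,480,290))
togo([x,y,.003],np.pi/2+a)
```

```text
px bbox [270 142] [353 222] centre [582.  136.9] size [64.8 64.4] ang 1.4
tcp [0.5685 0.1281 0.1245] y-ang -90.05 zax [ 0.055  0.014 -0.998] F [-0.4  0.2  1. ] open 0.0857 t 28.32
tool delta [ 0.0068 -0.0071  0.1222]
yaw deg (about tool z, down): -1.45
```

View pics/w9.png

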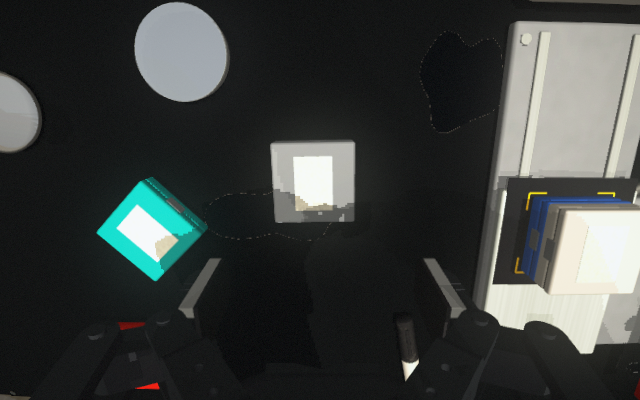

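Call:
move_arm --series '[{"linear": [0.003, -0.004, 0.02], "yaw": -1.4}, {"linear": [0.003, -0.003, 0.02], "yaw": 0}, {"linear": [0, 0, 0.02], "yaw": 0}, {"linear": [0, 0, 0.015], "yaw": 0}, {"linear": [0, 0, 0], "yaw": 0}, {"linear": [0, 0, 0], "yaw": 0}]'

```text
time_s: 29.08
ee_pos: [0.5801, 0.1349, 0.0462]
eef_rot: [-3.127, -0.039, -0.089]
wrist_force: [0.5, 0.2, -0.1]
opening: 0.0851
```

Run:
```python
from h import *
togo([.582,.1365,.003],np.pi/2+np.radians(1.2))
```

```text
tcp [0.5801 0.1349 0.0462] y-ang -88.56 zax [ 0.057  0.014 -0.998] F [ 0.5  0.2 -0.1] open 0.0851 t 29.07
tool delta [-0.0005 -0.001   0.0432]
yaw deg (about tool z, down): 0.24
```

Call:
move_arm --series '[{"linear": [0, -0.001, 0.015], "yaw": 0}, {"linear": [0, 0, 0.015], "yaw": 0}, {"linear": [0, 0, 0.01], "yaw": 0}, {"linear": [0, 0, 0.002], "yaw": 0}, {"linear": [0, 0, 0], "yaw": 0}]'

```text
time_s: 29.7
ee_pos: [0.5832, 0.1368, 0.0021]
eef_rot: [-3.126, -0.039, -0.091]
wrist_force: [0.6, -0.1, 0.6]
opening: 0.0856
```

Run:
```python
from h import *
togo([.582,.1365,.003],np.pi/2+np.radians(1.2))
```

```text
tcp [0.5832 0.1368 0.0021] y-ang -88.55 zax [ 0.058  0.015 -0.998] F [ 0.6 -0.1  0.6] open 0.0856 t 29.7
tool delta [-0.0011  0.0003 -0.001 ]
yaw deg (about tool z, down): 0.25
```

Call:
move_arm --series '[{"linear": [0, 0, 0], "yaw": 0}, {"linear": [0, 0, 0], "yaw": 0}, {"linear": [0, 0, 0], "yaw": 0}, {"linear": [0, 0, 0], "yaw": 0}]' --grip 0

```text
time_s: 30.2
ee_pos: [0.5838, 0.1369, 0.0032]
eef_rot: [-3.126, -0.039, -0.094]
wrist_force: [-0.3, 0.1, -0.4]
opening: 0.0646
```

Call:
move_arm --series '[{"linear": [0.001, 0, -0.025], "yaw": 0}, {"linear": [0.001, 0, -0.03], "yaw": 0}, {"linear": [0, 0, -0.03], "yaw": 0}, {"linear": [0, 0, -0.03], "yaw": 0}, {"linear": [0, 0, -0.01], "yaw": 0}, {"linear": [-0.005, 0.035, 0], "yaw": 1}, {"linear": [-0.005, 0.045, 0], "yaw": 0}, {"linear": [-0.005, 0.045, 0], "yaw": 0}, {"linear": [-0.005, 0.045, 0], "yaw": 0}, {"linear": [-0.005, 0.03, 0], "yaw": 0}, {"linear": [0, 0, 0], "yaw": 0}, {"linear": [0, 0, 0], "yaw": 0}]'

```text
time_s: 31.7
ee_pos: [0.5519, -0.0701, 0.1212]
eef_rot: [-3.125, -0.014, -0.082]
wrist_force: [0.2, 0.8, -1.5]
opening: 0.0646
```

Run:
```python
from h import *
togo([.5415,-.070,.067],np.pi/2+.005)
```

```text
tcp [ 0.5519 -0.0701  0.1212] y-ang -89.47 zax [ 0.052  0.015 -0.999] F [ 0.2  0.8 -1.5] open 0.0646 t 31.7
tool delta [-0.0133  0.0006  0.0536]
yaw deg (about tool z, down): 0.24
```

Call:
move_arm --series '[{"linear": [-0.006, 0, 0.01], "yaw": 0}, {"linear": [-0.005, 0, 0.015], "yaw": 0}, {"linear": [0, 0, 0.013], "yaw": 0}, {"linear": [0, 0, 0], "yaw": 0}, {"linear": [0, 0, 0], "yaw": 0}]'

```text
time_s: 32.33
ee_pos: [0.5421, -0.0646, 0.0794]
eef_rot: [-3.123, -0.024, -0.08]
wrist_force: [0.2, 0.6, -0.5]
opening: 0.0647
```

Run:
```python
from h import *
togo([.5425,-.070,.067],np.pi/2+.005)
```

```text
tcp [ 0.5421 -0.0646  0.0794] y-ang -89.08 zax [ 0.051  0.018 -0.999] F [ 0.2  0.6 -0.5] open 0.0647 t 32.33
tool delta [-0.0003  0.0056  0.0123]
yaw deg (about tool z, down): 0.64
```

Call:
move_arm --series '[{"linear": [0, 0.006, 0.004], "yaw": 0.5}, {"linear": [0, 0, 0.004], "yaw": 0}, {"linear": [0, 0, 0.002], "yaw": 0}, {"linear": [0, 0, 0], "yaw": 0}, {"linear": [0, 0, 0], "yaw": 0}]'

```text
time_s: 32.95
ee_pos: [0.5437, -0.0712, 0.0696]
eef_rot: [-3.123, -0.009, -0.083]
wrist_force: [0.6, 0.8, -0.7]
opening: 0.0644
```

Run:
```python
from h import *
togo([.5425,-.070,.067],np.pi/2+.005)
```

```text
tcp [ 0.5437 -0.0712  0.0696] y-ang -89.64 zax [ 0.053  0.017 -0.998] F [ 0.6  0.8 -0.7] open 0.0644 t 32.95
tool delta [-0.0013 -0.0011  0.0026]
yaw deg (about tool z, down): 0.07
```

Call:
move_arm --series '[{"linear": [-0.001, -0.001, 0.003], "yaw": 0}, {"linear": [0, 0, 0.001], "yaw": 0}, {"linear": [0, 0, 0], "yaw": 0}]'

```text
time_s: 33.33
ee_pos: [0.5431, -0.0699, 0.0659]
eef_rot: [-3.123, -0.009, -0.084]
wrist_force: [-0.4, -0.8, 0.9]
opening: 0.0647
```

Call:
move_arm --series '[{"linear": [0, 0, 0], "yaw": 0}, {"linear": [0, 0, 0], "yaw": 0}, {"linear": [0, 0, 0], "yaw": 0}, {"linear": [0.001, 0, -0.015], "yaw": 0}, {"linear": [0.001, 0, -0.02], "yaw": 0}, {"linear": [0, 0, -0.03], "yaw": 0}, {"linear": [-0.01, 0, -0.025], "yaw": 0}, {"linear": [-0.03, 0, 0], "yaw": 0}, {"linear": [-0.03, 0, 0], "yaw": 0}, {"linear": [0, 0, 0], "yaw": 0}, {"linear": [0, 0, 0], "yaw": 0}]' --grip 1

```text
time_s: 34.7
ee_pos: [0.4712, -0.0718, 0.1622]
eef_rot: [-3.124, -0.01, -0.096]
wrist_force: [0.7, -0.2, -0.6]
opening: 0.0853
```

Run:
```python
from h import *
s=snap("wrist","w10")
wbox(lambda h:(h[...,2]>110),(260,40,378,170),.083)
togo([.402,.3135,.11],np.pi/2+np.radians(1))
t=snap("top","t6");print(boxpose(t,(185,230,235,285),.02,chroma(170,10)))
```

```text
px bbox [272  59] [372 159] centre [541.3 -70.1] size [65.6 65.5] ang 0.42
tcp [ 0.4712 -0.0717  0.1617] y-ang -89.59 zax [ 0.061  0.017 -0.998] F [-0.2  0.2  0. ] open 0.0854 t 34.8
tool delta [-0.0699 -0.3848  0.0539]
yaw deg (about tool z, down): -0.59
(0.40290762329101565, 0.3135031127929688, 71.26097869873047, 73.2120590209961, 3.366894006729126)
```

View pics/w10.png

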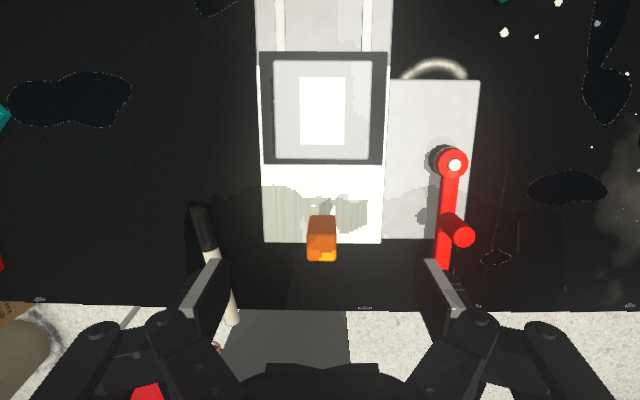

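View pics/t6.png

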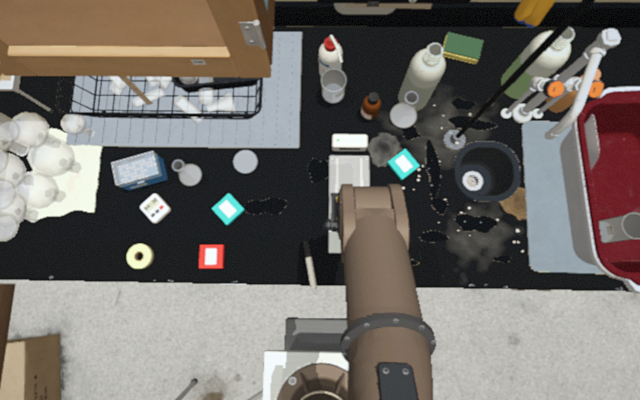

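Call:
move_arm --series '[{"linear": [-0.008, -0.045, 0], "yaw": 0}, {"linear": [-0.008, -0.05, 0], "yaw": 0}, {"linear": [-0.008, -0.05, 0], "yaw": 0}, {"linear": [-0.008, -0.05, 0], "yaw": 0}, {"linear": [-0.008, -0.05, 0], "yaw": 0}, {"linear": [-0.008, -0.05, 0], "yaw": 0}, {"linear": [-0.008, -0.05, 0], "yaw": 0}, {"linear": [-0.008, -0.04, 0.01], "yaw": 0}, {"linear": [0, -0.01, 0.015], "yaw": 0}, {"linear": [0, 0, 0.015], "yaw": 0}, {"linear": [0, 0, 0], "yaw": 0}, {"linear": [0, 0, 0], "yaw": 0}]'

```text
time_s: 36.35
ee_pos: [0.4124, 0.3364, 0.1217]
eef_rot: [-3.122, -0.0, -0.096]
wrist_force: [0.5, -0.2, 0.9]
opening: 0.0853
```

Run:
```python
from h import *
s=snap("wrist","w11")
x,y,a=wbox(chroma(170,10,120,90),(180,80,480,300))
togo([x,y,.003],np.pi/2+a); print(tool()[2]["joint_pos"].round(3))
```

```text
px bbox [307 169] [390 251] centre [403.7 316.6] size [68.3 65.6] ang 1.6
tcp [0.4124 0.3366 0.122 ] y-ang -89.96 zax [ 0.062  0.018 -0.998] F [ 0.4 -0.4  0.7] open 0.0853 t 36.45
tool delta [-0.0161  0.0222  0.1178]
yaw deg (about tool z, down): -1.56
[-0.532  0.407 -0.358  1.957  0.253  0.762 -2.61 ]
```

View pics/w11.png

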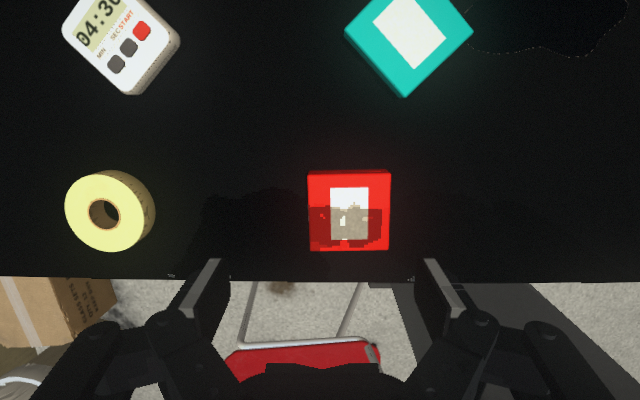

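Call:
move_arm --series '[{"linear": [0, 0, 0], "yaw": -10}, {"linear": [0, 0, 0], "yaw": -10}, {"linear": [0, 0, 0], "yaw": -10}, {"linear": [0, 0, 0], "yaw": -10}, {"linear": [0, 0, 0], "yaw": -10}, {"linear": [0, 0, 0], "yaw": -10}, {"linear": [0, 0, 0], "yaw": -10}, {"linear": [0, 0, 0], "yaw": -10}, {"linear": [0, 0, 0], "yaw": -10}, {"linear": [0, 0, 0], "yaw": 0}]'

```text
time_s: 37.7
ee_pos: [0.4178, 0.3315, 0.128]
eef_rot: [2.15, 2.236, 0.099]
wrist_force: [0.6, -0.0, 1.4]
opening: 0.0855
```

Run:
```python
from h import *
togo([.403,.3155,.003],np.pi/2+.02); print(tool()[2]["joint_pos"].round(3))
```

```text
tcp [0.4178 0.3315 0.128 ] y-ang 2.2 zax [ 0.072  0.019 -0.997] F [ 0.6 -0.   1.4] open 0.0855 t 37.7
tool delta [-0.0175 -0.0244  0.1232]
yaw deg (about tool z, down): -88.94
[-0.235  0.478 -0.753  1.934  0.497  0.848 -1.213]
```

Call:
move_arm --series '[{"linear": [0, 0, 0], "yaw": 0}, {"linear": [0, 0, 0], "yaw": 0}, {"linear": [0, 0, 0], "yaw": 0}, {"linear": [0, 0, 0], "yaw": 0}, {"linear": [0, 0, 0], "yaw": 0}, {"linear": [0, 0, 0], "yaw": 0}, {"linear": [0, 0, 0], "yaw": 0}, {"linear": [0, 0, 0], "yaw": 0}]'

```text
time_s: 38.7
ee_pos: [0.4181, 0.3314, 0.1285]
eef_rot: [2.16, 2.225, 0.1]
wrist_force: [-0.4, -0.1, -0.0]
opening: 0.0852
```

Run:
```python
from h import *
togo([.403,.3155,.003],np.pi/2+.02); print(tool()[2]["joint_pos"].round(3))
```

```text
tcp [0.4181 0.3314 0.1285] y-ang 1.66 zax [ 0.073  0.019 -0.997] F [-0.4 -0.1 -0. ] open 0.0852 t 38.7
tool delta [-0.0175 -0.0247  0.1238]
yaw deg (about tool z, down): -89.48
[-0.236  0.476 -0.75   1.934  0.495  0.847 -1.22 ]
```

Call:
move_arm --series '[{"linear": [-0.009, -0.01, 0], "yaw": 0}, {"linear": [-0.009, -0.01, 0], "yaw": 10}, {"linear": [0, 0, 0], "yaw": 10}, {"linear": [0, 0, 0], "yaw": 10}, {"linear": [0, 0, 0], "yaw": 10}, {"linear": [0, 0, 0], "yaw": 10}, {"linear": [0, 0, 0], "yaw": 10}, {"linear": [0, 0, 0], "yaw": 10}, {"linear": [0, 0, 0], "yaw": 10}, {"linear": [0, 0, 0], "yaw": 5}, {"linear": [0, 0, 0], "yaw": 0}]'

```text
time_s: 40.08
ee_pos: [0.3903, 0.3044, 0.1255]
eef_rot: [-3.125, -0.106, -0.109]
wrist_force: [0.9, -0.3, -1.1]
opening: 0.0854
```

Run:
```python
from h import *
s=snap("wrist","w12")
x,y,a=wbox(chroma(170,10,120,90),(180,80,480,300))
togo([.403,.3155,.003],np.pi/2+.02); print(tool()[2]["joint_pos"].round(3))
```

```text
px bbox [269 141] [353 225] centre [403. 316.] size [66.7 65.2] ang 1.52
tcp [0.3905 0.3046 0.1255] y-ang -86.01 zax [ 0.069  0.015 -0.997] F [-0.1  0.3  0.5] open 0.0856 t 40.17
tool delta [ 0.0046 -0.0088  0.1232]
yaw deg (about tool z, down): 2.84
[-0.483  0.352 -0.396  2.04   0.264  0.734 -2.548]
```

Call:
move_arm --series '[{"linear": [0.003, -0.005, 0.015], "yaw": 0}, {"linear": [0.002, -0.004, 0.02], "yaw": 0}, {"linear": [0, 0, 0.015], "yaw": 0}, {"linear": [0, 0, 0], "yaw": 0}]'

```text
time_s: 40.67
ee_pos: [0.3985, 0.3149, 0.0723]
eef_rot: [-3.125, -0.114, -0.108]
wrist_force: [-0.3, -0.7, 0.1]
opening: 0.0853
```

Run:
```python
from h import *
togo([.402,.316,.003],np.pi/2+.025); print(tool()[2]["joint_pos"].round(3))
```

```text
tcp [0.3985 0.3149 0.0723] y-ang -85.82 zax [ 0.068  0.015 -0.998] F [-0.3 -0.7  0.1] open 0.0853 t 40.67
tool delta [-0.0013 -0.0001  0.0694]
yaw deg (about tool z, down): 2.75
[-0.527  0.449 -0.356  2.061  0.333  0.626 -2.613]
```

Call:
move_arm --series '[{"linear": [0, 0, 0.015], "yaw": -1}, {"linear": [0, 0, 0.015], "yaw": -1}, {"linear": [0, 0, 0.01], "yaw": 0}, {"linear": [0, 0, 0], "yaw": 0}]'

```text
time_s: 41.18
ee_pos: [0.4016, 0.3156, 0.0298]
eef_rot: [-3.123, -0.173, -0.108]
wrist_force: [-1.2, 0.1, 0.6]
opening: 0.0855
```

Run:
```python
from h import *
togo([.402,.316,.003],np.pi/2+.025); print(tool()[2]["joint_pos"].round(3))
```

```text
tcp [0.4016 0.3156 0.0298] y-ang -83.65 zax [ 0.068  0.015 -0.998] F [-1.2  0.1  0.6] open 0.0855 t 41.17
tool delta [-0.0014 -0.0002  0.0267]
yaw deg (about tool z, down): 4.91
[-0.556  0.52  -0.319  2.087  0.395  0.532 -2.631]
```

Call:
move_arm --series '[{"linear": [-0.001, 0, 0.012], "yaw": 0}, {"linear": [-0.001, 0, 0.01], "yaw": 0}, {"linear": [0, 0, 0.005], "yaw": 0}, {"linear": [0, 0, 0], "yaw": 0}]'

```text
time_s: 41.68
ee_pos: [0.4016, 0.3161, 0.0012]
eef_rot: [-3.123, -0.173, -0.109]
wrist_force: [0.1, -0.1, -0.6]
opening: 0.0853
```

Run:
```python
from h import *
togo([.402,.316,.003],np.pi/2+.025); print(tool()[2]["joint_pos"].round(3))
snap("wrist","w13")
```

```text
tcp [0.4016 0.3161 0.0012] y-ang -83.66 zax [ 0.069  0.016 -0.997] F [ 0.1 -0.1 -0.6] open 0.0853 t 41.67
tool delta [ 0.0005  0.0001 -0.0018]
yaw deg (about tool z, down): 4.91
[-0.594  0.567 -0.273  2.105  0.424  0.463 -2.66 ]
```

View pics/w13.png

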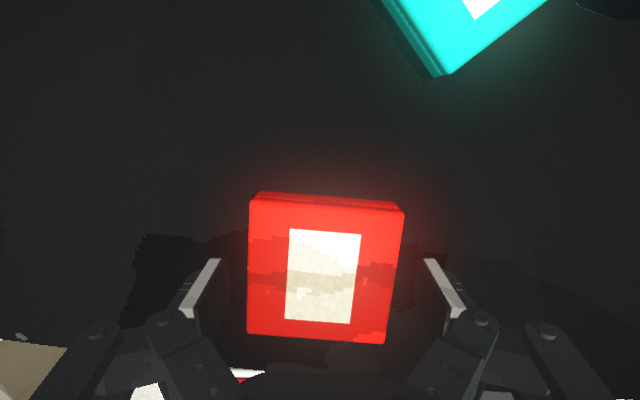

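Red box is straddled (centre ~(325,270)). Close and lift.

Call:
move_arm --series '[{"linear": [0, 0, 0], "yaw": 0}, {"linear": [0, 0, 0], "yaw": 0}, {"linear": [0, 0, 0], "yaw": 0}, {"linear": [0, 0, 0], "yaw": 0}]' --grip 0

```text
time_s: 42.22
ee_pos: [0.4021, 0.3165, 0.0027]
eef_rot: [-3.122, -0.172, -0.112]
wrist_force: [0.3, 0.0, -1.0]
opening: 0.0651
```

Call:
move_arm --series '[{"linear": [0.001, 0, -0.025], "yaw": 0}, {"linear": [0.001, 0, -0.03], "yaw": 0}, {"linear": [0.001, 0, -0.03], "yaw": 0}, {"linear": [0, 0, -0.03], "yaw": 0}, {"linear": [0, 0, -0.02], "yaw": 0}, {"linear": [0.01, 0.03, 0], "yaw": 0}, {"linear": [0.015, 0.045, 0], "yaw": 0}, {"linear": [0.015, 0.045, 0], "yaw": 0}, {"linear": [0.015, 0.045, 0], "yaw": 0}, {"linear": [0.01, 0.04, 0], "yaw": 0}, {"linear": [0, 0, 0], "yaw": 0}]'

```text
time_s: 43.6
ee_pos: [0.4851, 0.1124, 0.1449]
eef_rot: [-3.121, -0.175, -0.114]
wrist_force: [-0.1, 0.6, 0.0]
opening: 0.0654
```

Run:
```python
from h import *
togo([.5425,-.070,.087],np.pi/2+.005); print(tool()[2]["joint_pos"].round(3))
snap("wrist","w14")
```

```text
tcp [0.4851 0.1124 0.1449] y-ang -83.55 zax [ 0.072  0.018 -0.997] F [-0.1  0.6  0. ] open 0.0654 t 43.6
tool delta [0.0323 0.1882 0.0585]
yaw deg (about tool z, down): 6.17
[-0.046  0.318 -0.363  2.023  0.179  0.754 -1.973]
```

View pics/w14.png

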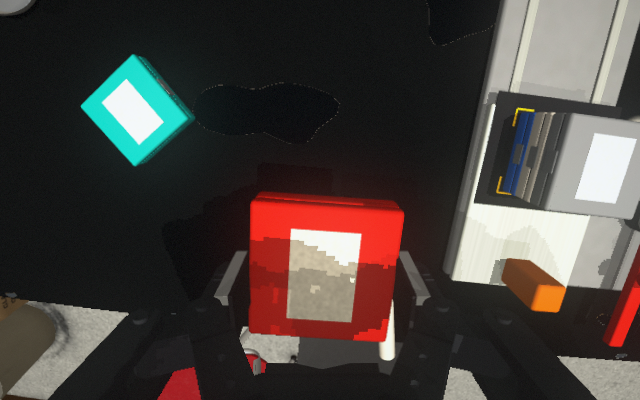

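Run:
```python
from h import *
p,M,st=tool()
r=wbox(chroma(170,10,120,90),(230,180,420,345),p[2]+.0173); print(p[:2], np.array(r[:2])-p[:2])
```

```text
px bbox [249 192] [404 342] centre [487.4 114.3] size [69.6 65. ] ang 2.23
[0.48455629 0.11429722] [2.84165940e-03 3.80897457e-05]
```

Call:
move_arm --series '[{"linear": [0.006, 0.035, 0], "yaw": 1}, {"linear": [0.008, 0.045, 0], "yaw": 1}, {"linear": [0.008, 0.045, 0], "yaw": 0}, {"linear": [0.008, 0.04, 0], "yaw": 0}, {"linear": [0.005, 0.02, 0], "yaw": 0}, {"linear": [0, 0, 0], "yaw": 0}, {"linear": [0, 0, 0], "yaw": 0}]'

```text
time_s: 44.58
ee_pos: [0.538, -0.0561, 0.1451]
eef_rot: [-3.113, -0.156, -0.114]
wrist_force: [-0.4, -0.1, -1.8]
opening: 0.0654
```

Run:
```python
from h import *
togo([.5410,-.070,.087],np.pi/2+.07); print(tool()[2]["joint_pos"].round(3))
p,M,st=tool()
r=wbox(chroma(170,10,120,90),(230,195,420,345),p[2]+.0173); print(np.array(r[:2])-p[:2])
```

```text
tcp [ 0.538  -0.0561  0.1451] y-ang -84.21 zax [ 0.072  0.026 -0.997] F [-0.4 -0.1 -1.8] open 0.0654 t 44.58
tool delta [-0.0027  0.0152  0.0578]
yaw deg (about tool z, down): 1.78
[ 0.269  0.379 -0.317  1.924  0.128  0.787 -1.58 ]
px bbox [249 195] [404 342] centre [540.8 -56.3] size [69.7 65.2] ang 1.98
[ 0.0028588  -0.00018004]
```

Call:
move_arm --series '[{"linear": [-0.002, 0.008, 0.012], "yaw": 1.7}, {"linear": [-0.002, 0.006, 0.015], "yaw": 0}, {"linear": [0, 0, 0.013], "yaw": 0}, {"linear": [0, 0, 0], "yaw": 0}, {"linear": [0, 0, 0], "yaw": 0}]'

```text
time_s: 45.25
ee_pos: [0.537, -0.0674, 0.1008]
eef_rot: [-3.113, -0.113, -0.11]
wrist_force: [0.4, -0.5, -0.7]
opening: 0.0651
```

Run:
```python
from h import *
togo([.540,-.070,.087],np.pi/2+.071)
p,M,st=tool()
r=wbox(chroma(170,10,120,90),(230,195,420,345),p[2]+.0173); print(np.array(r[:2])-p[:2])
```

```text
tcp [ 0.537  -0.0674  0.1008] y-ang -85.8 zax [ 0.07   0.027 -0.997] F [ 0.4 -0.5 -0.7] open 0.0651 t 45.25
tool delta [0.0018 0.0031 0.0139]
yaw deg (about tool z, down): 0.14
px bbox [249 195] [404 341] centre [539.8 -67.7] size [70.  65.1] ang 0.3
[ 0.00276099 -0.00028578]
```

Call:
move_arm --series '[{"linear": [0.002, 0.003, 0.005], "yaw": 0}, {"linear": [0, 0, 0.004], "yaw": 0}, {"linear": [0, 0, 0.002], "yaw": 0}, {"linear": [0, 0, 0], "yaw": 0}]'

```text
time_s: 45.8
ee_pos: [0.5408, -0.0702, 0.09]
eef_rot: [-3.113, -0.113, -0.113]
wrist_force: [-0.1, -0.0, 0.3]
opening: 0.0649
```

Run:
```python
from h import *
togo([.540,-.070,.087],np.pi/2+.071)
```

```text
tcp [ 0.5408 -0.0702  0.09  ] y-ang -85.8 zax [ 0.071  0.027 -0.997] F [-0.1 -0.   0.3] open 0.0649 t 45.8
tool delta [-0.001  -0.0002  0.003 ]
yaw deg (about tool z, down): 0.14
```

Call:
move_arm --series '[{"linear": [-0.001, 0, 0.003], "yaw": 0}, {"linear": [0, 0, 0.001], "yaw": 0}, {"linear": [0, 0, 0], "yaw": 0}]'

```text
time_s: 46.18
ee_pos: [0.5401, -0.0701, 0.0858]
eef_rot: [-3.113, -0.113, -0.113]
wrist_force: [0.0, 0.2, -0.7]
opening: 0.0651
```

Call:
move_arm --series '[{"linear": [0, 0, 0], "yaw": 0}, {"linear": [0, 0, 0], "yaw": 0}, {"linear": [0, 0, 0], "yaw": 0}, {"linear": [0.001, 0, -0.015], "yaw": 0}, {"linear": [0.001, 0, -0.02], "yaw": 0}, {"linear": [0, 0, -0.03], "yaw": 0}, {"linear": [-0.01, 0, -0.015], "yaw": 1}, {"linear": [-0.03, 0, 0], "yaw": 2}, {"linear": [-0.03, 0, 0], "yaw": 1}, {"linear": [0, 0, 0], "yaw": 0}, {"linear": [0, 0, 0], "yaw": 0}]' --grip 1

```text
time_s: 47.55
ee_pos: [0.4637, -0.0753, 0.1676]
eef_rot: [-3.113, 0.004, -0.118]
wrist_force: [0.5, -0.5, 0.8]
opening: 0.0853
```

Run:
```python
from h import *
s=snap("wrist","w15")
wbox(chroma(170,10,120,90),(240,30,390,170),.103)
h=hsv(s);m=chroma(20,38,90,90)(h);m[:35]=0;m[190:]=0;m[:,:240]=0;m[:,400:]=0
for b in blobs(m,3):
    ys=np.argwhere(b[2])[:,::-1]; W=ray(s,ys,.023)[:,:2]; print(b[0][:4],W.min(0).round(4),W.max(0).round(4))
togo([.436,-.070,.12],np.pi/2+.005)
snap("top","t7"); print(tool()[2]["joint_pos"].round(3))
s=snap("scene");cv2.imwrite("pics/s2.png",cv2.resize(s["color"][130:260,260:440],None,fx=4,fy=4,interpolation=3))
```

```text
px bbox [263  47] [370 154] centre [540.  -70.3] size [65.5 65.2] ang -0.37
tcp [ 0.4638 -0.0751  0.1673] y-ang -90.05 zax [ 0.075  0.027 -0.997] F [ 0.1 -0.2  0.1] open 0.0854 t 47.65
tool delta [-0.0313 -0.0038  0.0452]
yaw deg (about tool z, down): -0.34
[ 0.341  0.243 -0.318  2.057  0.065  0.781 -1.583]
```

View pics/w15.png

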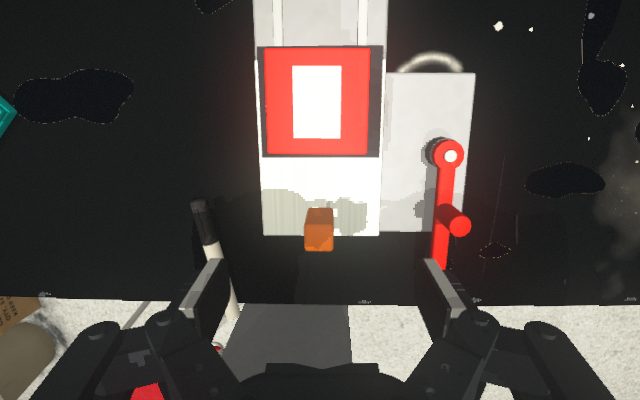

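View pics/s2.png

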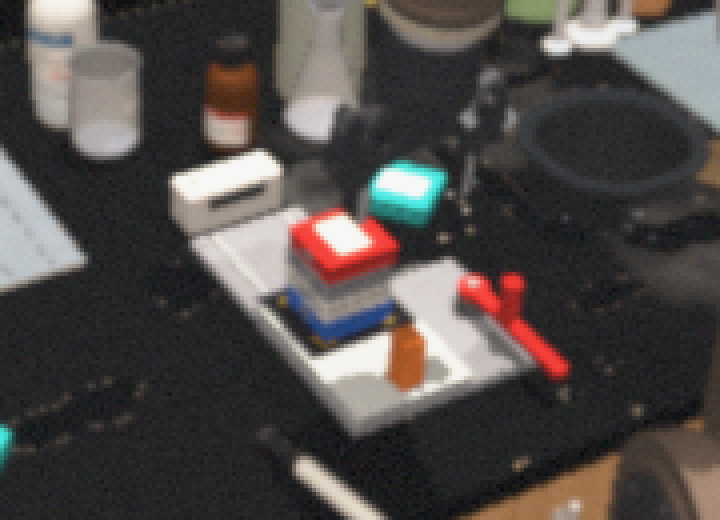

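View pics/t7.png

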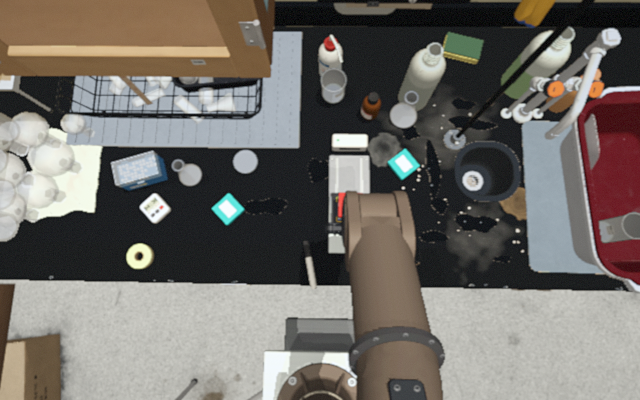

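Run:
```python
from h import *
s=snap("wrist");E=np.array(s["extrinsics"]);p,M,_=tool();c=-E[:3,:3].T@E[:3,3];print(c-p, M.T@(c-p))
for n,u,z in [("handle",(319,217),.073),("knob",(460,225),.077),("hinge",(450,156),.043)]: print(n,ray(s,u,z).round(4))
cc=s["color"][180:280,270:500]; cv2.imwrite("pics/c8.png",cv2.resize(cc,None,fx=3.4,fy=3.4,interpolation=3))
```

```text
[ 0.07240574 -0.00408682  0.14805756] [ 8.32585707e-02  3.35537955e-05 -1.42296675e-01]
handle [[ 0.4545 -0.0704  0.073 ]]
knob [[ 0.4501 -0.179   0.077 ]]
hinge [[ 0.4986 -0.1785  0.043 ]]
```

View pics/c8.png

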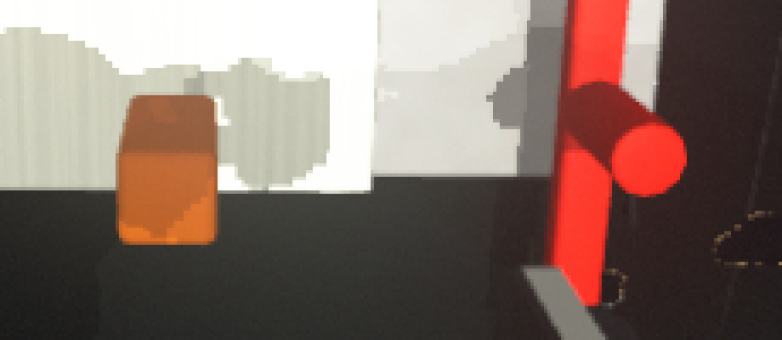

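Call:
move_arm --series '[{"linear": [-0.014, -0.002, 0], "yaw": 0}, {"linear": [-0.014, -0.002, 0.01], "yaw": 0}, {"linear": [0, 0, 0.02], "yaw": 0}, {"linear": [0, 0, 0.02], "yaw": 0}, {"linear": [0, 0, 0.01], "yaw": 0}, {"linear": [0, 0, 0], "yaw": 0}, {"linear": [0, 0, 0], "yaw": 0}]' --grip 0.7

```text
time_s: 48.68
ee_pos: [0.4365, -0.0683, 0.1037]
eef_rot: [-3.112, 0.001, -0.114]
wrist_force: [0.8, 1.4, 0.3]
opening: 0.0596
```

Run:
```python
from h import *
togo([.4365,-.0705,.045],np.pi/2+.005)
```

```text
tcp [ 0.4365 -0.0683  0.1037] y-ang -89.99 zax [ 0.073  0.027 -0.997] F [0.8 1.4 0.3] open 0.0596 t 48.67
tool delta [-0.0043  0.0038  0.0585]
yaw deg (about tool z, down): -0.28
```

Call:
move_arm --series '[{"linear": [-0.002, 0.002, 0.015], "yaw": 0}, {"linear": [-0.002, 0.002, 0.015], "yaw": 0}, {"linear": [0, 0, 0.015], "yaw": 0}, {"linear": [0, 0, 0.01], "yaw": 0}, {"linear": [0, 0, 0], "yaw": 0}, {"linear": [0, 0, 0], "yaw": 0}]'

```text
time_s: 49.42
ee_pos: [0.4398, -0.0715, 0.0508]
eef_rot: [-3.113, 0.002, -0.126]
wrist_force: [0.2, -0.3, -0.4]
opening: 0.0598
```

Run:
```python
from h import *
togo([.4365,-.0705,.045],np.pi/2+.005)
```

```text
tcp [ 0.4398 -0.0715  0.0508] y-ang -90.02 zax [ 0.081  0.026 -0.996] F [ 0.2 -0.3 -0.4] open 0.0598 t 49.42
tool delta [-0.0038 -0.0008  0.0055]
yaw deg (about tool z, down): -0.31
```

Call:
move_arm --series '[{"linear": [-0.003, -0.001, 0.004], "yaw": 0}, {"linear": [0, 0, 0], "yaw": 0}]'

```text
time_s: 49.68
ee_pos: [0.4373, -0.0704, 0.047]
eef_rot: [-3.113, 0.002, -0.127]
wrist_force: [-0.0, 0.3, -0.4]
opening: 0.0595
```

Call:
move_arm --series '[{"linear": [0, 0, 0], "yaw": 0}, {"linear": [0, 0, 0], "yaw": 0}, {"linear": [0, 0, 0], "yaw": 0}, {"linear": [0, 0, 0], "yaw": 0}, {"linear": [0.003, 0, 0], "yaw": 0}, {"linear": [0.005, 0, 0], "yaw": 0}, {"linear": [0.007, 0, 0], "yaw": 0}, {"linear": [0.007, 0, 0], "yaw": 0}, {"linear": [0.007, 0, 0], "yaw": 0}, {"linear": [0.007, 0, 0], "yaw": 0}]' --grip 0 --grip_force 40

```text
time_s: 50.92
ee_pos: [0.4708, -0.0695, 0.0477]
eef_rot: [-3.113, -0.0, -0.113]
wrist_force: [-2.7, 3.0, -13.4]
opening: 0.0236
```

Run:
```python
from h import *
togo([.526,-.0705,.045],np.pi/2+.005)
```

```text
tcp [ 0.4708 -0.0695  0.0477] y-ang -89.93 zax [ 0.073  0.027 -0.997] F [ -2.7   3.  -13.4] open 0.0236 t 50.92
tool delta [0.0548 0.0012 0.0067]
yaw deg (about tool z, down): -0.21
```

Call:
move_arm --series '[{"linear": [0.007, 0, 0.001], "yaw": 0}, {"linear": [0.007, 0, 0.001], "yaw": 0}, {"linear": [0.007, 0, 0.0006], "yaw": 0}, {"linear": [0.007, 0, 0.0006], "yaw": 0}, {"linear": [0.007, 0, 0.0006], "yaw": 0}, {"linear": [0.006, 0, 0.0006], "yaw": 0}, {"linear": [0.005, 0, 0.0004], "yaw": 0}, {"linear": [0.004, 0, 0.0003], "yaw": 0}, {"linear": [0, 0, 0], "yaw": 0}]'

```text
time_s: 52.05
ee_pos: [0.5264, -0.0693, 0.0476]
eef_rot: [-3.113, -0.001, -0.117]
wrist_force: [-3.4, 2.0, 0.0]
opening: 0.0235
```

Run:
```python
from h import *
togo([.5265,-.0705,.045],np.pi/2+.005)
```

```text
tcp [ 0.5264 -0.0693  0.0476] y-ang -89.92 zax [ 0.075  0.026 -0.997] F [-3.4  2.   0. ] open 0.0235 t 52.05
tool delta [-0.0001  0.0013  0.0026]
yaw deg (about tool z, down): -0.21
```

Call:
move_arm --series '[{"linear": [0.004, 0, 0.0003], "yaw": 0}, {"linear": [0.004, 0, 0.0003], "yaw": 0}, {"linear": [0, 0, 0], "yaw": 0}]'

```text
time_s: 52.42
ee_pos: [0.5262, -0.0693, 0.0475]
eef_rot: [-3.115, -0.002, -0.094]
wrist_force: [2.5, 1.6, -9.9]
opening: 0.0234
```

Call:
move_arm --series '[{"linear": [0, 0, 0], "yaw": 0}, {"linear": [0, 0, 0], "yaw": 0}, {"linear": [0, 0, 0], "yaw": 0}, {"linear": [0.001, 0, -0.015], "yaw": 0}, {"linear": [0.002, 0, -0.025], "yaw": 0}, {"linear": [0.002, 0, -0.03], "yaw": 0}, {"linear": [0, 0, -0.03], "yaw": 0}, {"linear": [-0.02, 0.01, 0], "yaw": 0}, {"linear": [-0.03, 0.02, 0], "yaw": 0}, {"linear": [-0.03, 0.02, 0], "yaw": 0}, {"linear": [0, 0, 0], "yaw": 0}, {"linear": [0, 0, 0], "yaw": 0}]' --grip 0.7

```text
time_s: 53.92
ee_pos: [0.4496, -0.1235, 0.1542]
eef_rot: [-3.116, -0.0, -0.12]
wrist_force: [1.1, -0.3, -0.1]
opening: 0.0597
```

Run:
```python
from h import *
s=snap("wrist","w16")
wbox(chroma(170,10,120,90),(200,20,378,190),.103)
togo([.449,-.181,.05],np.pi/2)
```

```text
Traceback (most recent call last):
  File "h.py", line 61, in wbox
    c=max(cs,key=cv2.contourArea).reshape(-1,2)
      ~~~^^^^^^^^^^^^^^^^^^^^^^^^
ValueError: max() iterable argument is empty
```

View pics/w16.png

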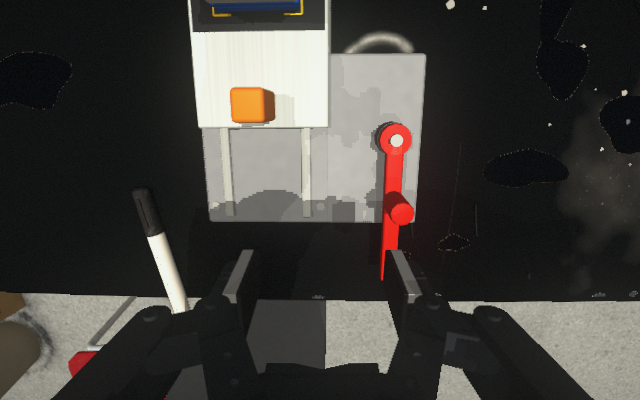

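Run:
```python
from h import *
s=snap("wrist")
for n,u,z in [("knob",(402,213),.077),("handle",(249,105),.073)]: print(n,ray(s,u,z).round(4))
togo([.449,-.181,.12],np.pi/2)
snap("top","t8"); t=snap("top");h=hsv(t)
m=chroma(172,8,130,80)(h)
c=t["color"][120:290,300:430]; cv2.imwrite("pics/c9.png",cv2.resize(c,None,fx=4,fy=3.5,interpolation=3))
```

```text
knob [[ 0.4496 -0.1793  0.077 ]]
handle [[ 0.5246 -0.0716  0.073 ]]
tcp [ 0.4495 -0.1232  0.1536] y-ang -89.88 zax [ 0.076  0.024 -0.997] F [ 0.4 -0.2  1. ] open 0.06 t 54.08
tool delta [-0.0031  0.0586  0.0321]
yaw deg (about tool z, down): 0.12
```

View pics/c9.png

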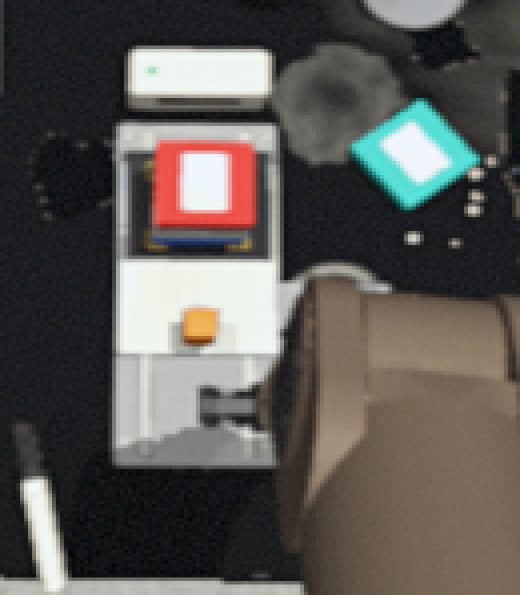

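Call:
move_arm --series '[{"linear": [0, 0.02, 0], "yaw": 0}, {"linear": [0, 0.02, 0.01], "yaw": 0}, {"linear": [-0.002, 0.014, 0.015], "yaw": 0}, {"linear": [-0.002, 0, 0.015], "yaw": 0}, {"linear": [0, 0, 0.005], "yaw": 0}, {"linear": [0, 0, 0], "yaw": 0}]'

```text
time_s: 54.92
ee_pos: [0.4505, -0.1755, 0.1038]
eef_rot: [-3.114, -0.009, -0.116]
wrist_force: [0.2, 0.3, 0.7]
opening: 0.0599
```

Run:
```python
from h import *
togo([.450,-.180,.05],np.pi/2)
```

```text
tcp [ 0.4505 -0.1755  0.1038] y-ang -89.61 zax [ 0.074  0.026 -0.997] F [0.2 0.3 0.7] open 0.0599 t 54.92
tool delta [-0.0045  0.0059  0.0535]
yaw deg (about tool z, down): 0.39
```

Call:
move_arm --series '[{"linear": [-0.002, 0.003, 0.015], "yaw": 0}, {"linear": [-0.002, 0.003, 0.015], "yaw": 0}, {"linear": [0, 0, 0.012], "yaw": 0}, {"linear": [0, 0, 0.007], "yaw": 0}, {"linear": [0, 0, 0], "yaw": 0}]'

```text
time_s: 55.55
ee_pos: [0.4525, -0.1795, 0.0548]
eef_rot: [-3.114, -0.013, -0.121]
wrist_force: [-0.2, 1.1, 0.1]
opening: 0.0595
```

Run:
```python
from h import *
togo([.450,-.180,.05],np.pi/2)
```

```text
tcp [ 0.4525 -0.1795  0.0548] y-ang -89.48 zax [ 0.078  0.025 -0.997] F [-0.2  1.1  0.1] open 0.0595 t 55.55
tool delta [-0.0029  0.0006  0.0046]
yaw deg (about tool z, down): 0.52
```

Call:
move_arm --series '[{"linear": [-0.001, 0, 0.003], "yaw": 0}, {"linear": [0, 0, 0], "yaw": 0}, {"linear": [0, 0, 0], "yaw": 0}, {"linear": [0, 0, 0], "yaw": 0}, {"linear": [0.001, -0.007, 0], "yaw": 0}, {"linear": [0.001, -0.007, 0], "yaw": 0}, {"linear": [0.0025, -0.006, 0], "yaw": 0}, {"linear": [0.003, -0.006, 0], "yaw": 0}, {"linear": [0.004, -0.005, 0.0003], "yaw": 0}, {"linear": [0.004, -0.005, 0.0003], "yaw": 0}, {"linear": [0, 0, 0], "yaw": 0}]' --grip 0 --grip_force 25

```text
time_s: 56.92
ee_pos: [0.463, -0.1497, 0.0526]
eef_rot: [-3.122, 0.005, -0.112]
wrist_force: [-0.5, -1.5, -1.4]
opening: 0.0168
```

Run:
```python
from h import *
togo([.499,-.131,.052],np.pi/2)
```

```text
tcp [ 0.463  -0.1497  0.0526] y-ang -90.15 zax [ 0.072  0.018 -0.997] F [-0.5 -1.5 -1.4] open 0.0168 t 56.92
tool delta [ 0.0358 -0.0188  0.0036]
yaw deg (about tool z, down): -0.15
```

Call:
move_arm --series '[{"linear": [0.005, -0.005, 0.0003], "yaw": 0}, {"linear": [0.005, -0.004, 0.0003], "yaw": 0}, {"linear": [0.006, -0.004, 0.0004], "yaw": 0}, {"linear": [0.006, -0.003, 0.0004], "yaw": 0}, {"linear": [0.006, -0.002, 0.0004], "yaw": 0}, {"linear": [0.006, -0.001, 0.0004], "yaw": 0}, {"linear": [0.005, 0, 0.0004], "yaw": 0}, {"linear": [0, 0, 0], "yaw": 0}]'

```text
time_s: 57.92
ee_pos: [0.5015, -0.1302, 0.0526]
eef_rot: [-3.122, 0.007, -0.105]
wrist_force: [-1.7, -2.5, 0.3]
opening: 0.0169
```

Run:
```python
from h import *
togo([.499,-.131,.052],np.pi/2)
```

```text
tcp [ 0.5015 -0.1302  0.0526] y-ang -90.21 zax [ 0.067  0.018 -0.998] F [-1.7 -2.5  0.3] open 0.0169 t 57.92
tool delta [-0.0026  0.0008  0.0004]
yaw deg (about tool z, down): -0.21
```

Nudge to the stop, release, lift clear and look.

Call:
move_arm --series '[{"linear": [0.003, 0, 0.0002], "yaw": 0}, {"linear": [0.003, 0, 0.0002], "yaw": 0}, {"linear": [0, 0, 0], "yaw": 0}]'

```text
time_s: 58.3
ee_pos: [0.5076, -0.1296, 0.0525]
eef_rot: [-3.121, 0.006, -0.104]
wrist_force: [-2.4, -0.0, 1.9]
opening: 0.017
```

Call:
move_arm --series '[{"linear": [0, 0, 0], "yaw": 0}, {"linear": [0, 0, 0], "yaw": 0}, {"linear": [0.001, 0, -0.015], "yaw": 0}, {"linear": [0.001, 0, -0.025], "yaw": 0}, {"linear": [0.001, 0, -0.03], "yaw": 0}, {"linear": [0, 0, -0.03], "yaw": 0}, {"linear": [-0.02, 0.04, 0], "yaw": 0}, {"linear": [-0.02, 0.05, 0], "yaw": 0}, {"linear": [-0.01, 0.05, 0], "yaw": 0}, {"linear": [0, 0.05, 0], "yaw": 0}, {"linear": [0, 0.04, 0], "yaw": 0}, {"linear": [0, 0, 0], "yaw": 0}]' --grip 0.5

```text
time_s: 59.8
ee_pos: [0.4587, -0.3689, 0.1607]
eef_rot: [-3.126, -0.002, -0.134]
wrist_force: [-0.6, -0.3, -0.8]
opening: 0.0426
```

Run:
```python
from h import *
togo([.499,-.131,.052],np.pi/2)
t=snap("top","t9")
print("red top",boxpose(t,(330,150,375,200),.103,chroma(170,10)))
h=hsv(t)
print("handle",[(b[1].round(1),ray(t,b[1],.073)[0].round(4)) for b in blobs(chroma(8,20,150,100)(h),8) if np.hypot(*(b[1]-(350,212)))<30])
c=t["color"][125:260,315:415]; cv2.imwrite("pics/c10.png",cv2.resize(c,None,fx=5.8,fy=4.4,interpolation=3))
s=snap("scene");cv2.imwrite("pics/s3.png",cv2.resize(s["color"][130:260,260:440],None,fx=4,fy=4,interpolation=3))
```

```text
tcp [ 0.4587 -0.3689  0.1607] y-ang -89.89 zax [ 0.085  0.013 -0.996] F [-0.6 -0.3 -0.8] open 0.0426 t 59.8
tool delta [ 0.0311 -0.2365  0.1147]
yaw deg (about tool z, down): 0.11
red top (0.628022705078125, -0.07195313262939453, 69.91844940185547, 69.0921859741211, -0.13732147216796875)
handle [(array([349.3, 213. ]), array([ 0.5224, -0.0696,  0.073 ]))]
```

View pics/c10.png

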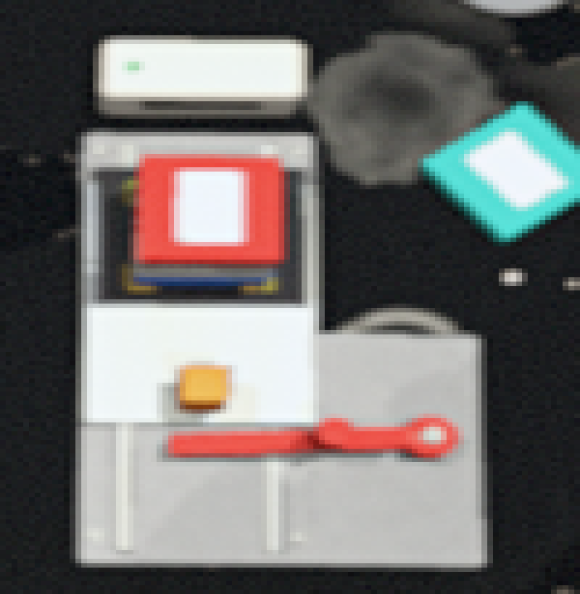

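View pics/s3.png

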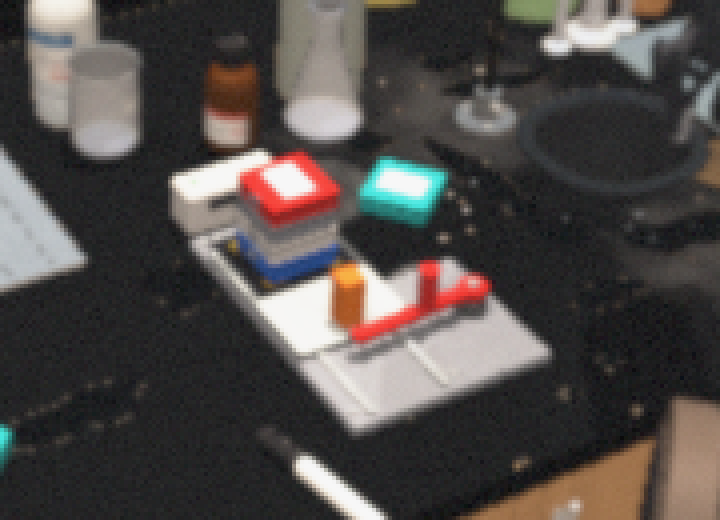

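Call:
move_arm --series '[{"linear": [0, 0, -0.03], "yaw": 0}, {"linear": [0, 0, -0.03], "yaw": 0}, {"linear": [0.015, -0.045, 0], "yaw": 0}, {"linear": [0.015, -0.05, 0], "yaw": 0}, {"linear": [0.015, -0.05, 0], "yaw": 0}, {"linear": [0.015, -0.05, 0], "yaw": 0}, {"linear": [0.01, -0.05, 0], "yaw": 0}, {"linear": [0.01, -0.04, 0], "yaw": 0}, {"linear": [0, 0, 0], "yaw": 0}, {"linear": [0, 0, 0], "yaw": 0}]'

```text
time_s: 61.15
ee_pos: [0.5309, -0.0525, 0.2396]
eef_rot: [-3.119, -0.047, -0.141]
wrist_force: [-0.1, 0.4, 0.4]
opening: 0.0426
```

Run:
```python
from h import *
s=snap("wrist","w17")
def pca(f):
    h=cv2.cvtColor(cv2.imread(f),cv2.COLOR_BGR2HSV); m=chroma(172,8,130,80)(h); m[:216]=0; m[234:]=0; m[:,:335]=0; m[:,400:]=0
    y,x=np.nonzero(m); print(f,x.min(),x.max(),len(x),np.polyfit(x,y,1).round(3),x.mean().round(1),y.mean().round(1))
pca("pics/top0.png");pca("pics/t9.png")
wbox(chroma(170,10,120,90),(200,20,440,250),.103)
h=hsv(s);m=chroma(20,38,90,90)(h)
for b in blobs(m,3):
    if b[1][1]<250:
        ys=np.argwhere(b[2])[:,::-1]; W=ray(s,ys,.023)[:,:2]; print(b[0][:4],W.min(0).round(4),W.max(0).round(4))
```

```text
pics/top0.png 344 393 241 [-3.20000e-02  2.36128e+02] 368.9 224.5
pics/t9.png 344 393 240 [-4.1000e-02  2.4013e+02] 369.2 224.9
px bbox [309  38] [391 122] centre [628.7 -69.9] size [65.7 65.3] ang -0.26
[367 122   4   1] [ 0.5942 -0.0995] [ 0.5943 -0.0963]
[333 184  20  19] [ 0.5027 -0.0837] [ 0.5243 -0.0618]
```

View pics/w17.png

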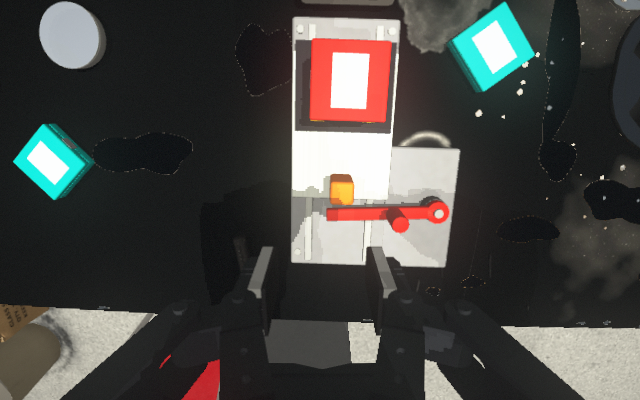

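Run:
```python
from workcell import manip
print(manip.finish_job())
```

```text
the job is handed in; nothing more can be done
None
```

I handed in the job at about 61 s of the 210 s allowed. All four boxes present (blue, white, grey, red, bottom to top) are stacked on the pad. The carriage is pushed home and the lever is turned back across the track. The hand-in gave no verdict, so these are my own last camera checks:

- **Pile:** when placed, each box measured within about 1.5 mm of the pad centre and within about 1° of square. After pushing home, the top box measured about 1.5–2.5 mm from the pad centre and −0.3° off square. The top camera alone read about 3 mm, probably because its outline included the box's front side. The lower boxes were not re-measured after the push; they only looked aligned.
- **Carriage and lever:** the handle sits within about 1 mm of where it started. The lever is within about 0.01 rad of its starting (locked) angle.
- **Surroundings:** both turquoise look-alikes and the flask were left alone, and the gripper was clear of everything at hand-in. I did not check the flask separately at the end.

The tool's tilt drifted during the run to about 0.085 rad, and I had no command to correct it; the boxes still landed flat. The red box was gripped about 4° askew, which I corrected before placing it.

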